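# Ready and start the small bench compressor

### The arm

A 6-joint arm with a two-finger parallel gripper is mounted at the origin on a cart in front of the work surface, level with it; the furniture and walls round the work are solid. World frame = base frame: x ahead of the robot, y to its left, z up, the work surface at z = 0. Lengths are in mm, angles in rad, forces in N, time in s.
With the tool pointing down it reaches from about 275 to 750 mm from the base axis. Payload 10.2 kg.
Tool frame: the origin (TCP) lies at the very end of the fingers, on their centre line; the grasp point (between the pads) lies 19 mm behind it; z points along the fingers, y is the line along which they close (so a half turn about z gives the same grasp; the last joint's range is limited). The gripper opens to 85 mm and grips with 20 to 120 N. Pads are 22 mm wide; open, the fingers measure 114 mm over their backs; the gripper's body (76 mm by 85 mm) begins 54 mm behind the grasp point. The pads swing forward as they close: fully open they stand 13 mm farther back than shut.
Start: joints at [-1.495, 0.313, 1.498, -0, 1.331, -0.223], TCP at [154.533, -501.748, 231.294] pointing down, gripper open.
Joint ranges: [-2.94, 2.94], [-0.97, 2.17], [0.19, 2.56], [-1.23, 4.37], [0.02, 3.11], [-2.88, 2.88]. Speed limits (rad/s): [2.39, 2.39, 3.01, 3.14, 3.14, 3.14].

### API

Orientations are given as a unit quaternion [w, x, y, z].
In Python, from rig import telemetry, optics, ctrl gives the robot as it stands.
- The arm moves only by the tool servo_tool, never from a script. Its argument "deltas" is a list of rows, each a list of 3 entries, a list of its own where there are three numbers: the shift along the tool's x, y, z in units of 20 cm (1.0 is 20 cm), then the turn, a rotation vector about the tool's x, y, z in units of 90 degrees (1.0 is 90 degrees), then the opening, from 0 (shut) to 1 (fully open). A call has 1 to 8 rows; each row shifts and turns the commanded pose from where the row before left it, along the tool's axes as they then stand; what a row does not reach is not made up. A row lasts 1/10 s, in which the tool goes at most 50 mm and 8.59 degrees, less where a joint would pass 70% of its speed; a pose out of reach is approached as far as the arm can. A call with a number of a shift or a turn outside -1 to 1 is refused whole. A call with a gripper value outside its range is refused whole. The fingers move at their own pace and stop on an object; "squeeze" is the grip in N (left out, the last holds). Time passes only in rows, so rows that do not move let the fingers close. It gives the time, the measured TCP pose, the force, the opening and the grip force at its end, in the units of the state.
- telemetry.sense(): the state, without advancing time (a new reading comes with each control period).
- optics.capture(name): name is "scene" or "top" or "wrist"; returns the picture (420x560x3 uint8, blue, green, red); there is no depth.
- optics.camera_model(name): a dict with "vfov" (degrees; the focal length in pixels is half the picture's height over the tangent of half this angle, whatever the lens; pixels are square), "cx", "cy" (the principal point, pixels), "R" (3x3) and "t" (3): a world point X has camera coordinates R X + t; the wrist camera has in their place "mount" (4x4, takes a point from camera to tool coordinates, whose origin is the TCP and whose axes are the flange's). Camera axes: x right, y down, z forward; pixel columns grow to the right and rows downward; lengths in mm; the calibration is good to about 2 mm. A picture is of the moment at which its call begins: read the wrist's pose just before it. camera_model takes no time and is no camera call.
- ctrl.finish_job(): hands the job in; it is judged then, once.
The state is a dict: "time_s": time; "joints": joint angles; "dq": joint speeds; "tau": joint torques, N m; "eef_pos": TCP position; "ee_rot": TCP orientation; "force": force on the tool from outside, world axes, zero at the start; "wrist_torque": the same for the moment, N m; "grip_width": opening from 0.0 (shut) to 1.0 (fully open); "grip_force": force on a finger pad.
Only numpy, scipy, OpenCV 4.12 (cv2) and the standard library are available. Lean on these libraries where they do the work, as an engineer would, in place of code of your own. Each camera call takes 0.05 s, during which the arm holds its last target. There are 200 camera calls.

### The job

Get the little bench compressor going: first move everything that lies on its matted deck onto the worn wooden work board, then turn the flywheel counter-clockwise (seen from above) by its upright handle through the compression, where it gets harder and harder to turn, and stop just after the resistance has peaked and given way, in the slack spot. Then turn the regulator knob so that its white pointer stands at the white mark on the dial, slide the forked lock fully home under the knob, and only then pull the start knob fully up, hold it a moment and let it spring back. Leave the tape roll, the bottle and the torch behind the compressor alone.

Things in the scene. Friction and masses are not known exactly. Their poses are not given: they have to be found in the camera images.
- compressor: The compressor, fixed: base 236 x 506 mm, length along y. Origin: centre of its underside; x to its rear, y to the deck end. At +y a grey cabinet whose matted top is the deck; the flywheel in the middle; at -y a grey control box (top 70 mm above the table, 230 x 140 mm, centre at y -180 mm) with, front to rear, start knob, regulator knob and lock
- deck (a point): Centre of the deck surface, 205 (x) x 170 (y) mm, 70 mm above the table, level and without rim
- wheel_axis (a point): Point on the flywheel's upright axis, at the height of its top face (80 mm above the table). Steel disc 140 mm across; a 32 mm wide hub stands 10 mm above the face
- wheel_handle (a point): Middle of the flywheel's black upright handle: a cylinder 24 mm across and 38 mm tall (84 to 122 mm above the table), 55 mm from the wheel axis, free to spin about its own axis, so that it can be gripped and led round without turning the gripper
- wheel (a joint): Flywheel angle, rad, 0 to 4.4 (stops), grows counter-clockwise from above; starts at 0.1 to 0.7. Friction 0.5 N m (9 N at the handle) holds it where left. One compression, hardest (0.9 N m, 16 N) somewhere between 1 and 3.5, to be felt; 0.5 rad past the hardest point it is back to 0.5, 1.1 past it is slackest (0.1), then 0.5 again. Leave it 0.35 to 1.3 past the hardest point
- regulator_grip (a point): Middle of the regulator knob's grip, on the knob's upright axis, 98 mm above the table: a black bar 42 mm long, 12 mm wide, 30 mm tall (80 to 110 mm above the table), on a stem 20 mm across. Turns stiffly (0.06 N m) and stays where left
- pointer (a point): Pointing end of the regulator knob, 26 mm from its axis along the bar; the white stripe on the bar's top runs from the axis to this end
- regulator (a joint): Angle of the regulator knob, rad, grows counter-clockwise seen from above, 0 to 4.2; starts between 0 and 0.6. The mark lies between 1.7 and 3.5
- mark (a point): The white mark on the grey dial under the knob, taken 26 mm from the knob's axis: the pointer is set when, seen from above, the two points coincide. Where the mark stands differs from start to start
- lock (a joint): Travel of the lock, m: 0 open (starts up to 0.006), 0.035 fully home. Slides towards the compressor's -x; friction 2 N, stays where left
- lock_tab (a point): The lock's upright dark tab, a point on its axis 92 mm above the table: 14 mm (x) x 26 mm (y), 28 mm tall (75 to 103 mm above the table). At 0 it stands 78 mm behind the knob's axis; a steel fork 4 mm thick at its foot slides under the knob, round the stem. Can be pushed or gripped across its 26 mm
- start_knob (a joint): Lift of the start knob, m: 0 at rest, 0.012 fully up. A spring pulls it down with 2 N at rest, 8 N fully up
- start_cap (a point): Middle of the start knob's round cap, 32 mm across, 20 mm tall (88 to 108 mm above the table at rest), on a 14 mm stem; moves with it. Pull straight up
- board: Worn wooden work board lying on the table, fixed, 156 (x) x 284 (y) x 20 mm. Origin: centre of its underside; y along its length
- sanding_block: Cork and emery sanding block, 42 (x) x 72 (y) x 24 mm, may lie on the deck. Origin: centre of its underside
- polish_bar: Bar of polishing compound in two-coloured wrapper, 32 (x) x 63 (y) x 28 mm, may lie on the deck. Origin: centre of its underside
- dapping_block: Brass dapping cube with round hollows, 42 mm, may stand on the deck. Origin: centre of its underside
- ring_box: Pale closed ring box (the lid does not open), 54 (x) x 50 (y) x 43 mm, may stand on the deck. Origin: centre of its underside
- tape_roll: Roll of tape lying behind the compressor, 98 mm across, 25 mm tall; leave alone. Origin: centre of its underside
- flux_bottle: Small amber bottle standing behind the compressor, 34 mm across, 94 mm tall; leave alone. Origin: centre of its underside
- gas_torch: Black gas torch standing behind the compressor, 195 mm tall; leave alone. Origin: centre of its underside

How it is judged:
By the outcome, as a careful person would: the job done as asked, in the order asked, and still so for the second after the job is handed in, with the robot touching nothing.
Of sanding_block, polish_bar, dapping_block, ring_box only 2 to 4 are there at a start; the rules pass over those that are not, and their reading is None.
At some moment in a run one of sanding_block, polish_bar, dapping_block, ring_box may be knocked a few centimetres aside while the robot is not near it.
Once in a run the grip may slacken for a moment while it holds something.
It also fails if it takes over 210 s, if anything falls off the work surface, if the arm or the gripper's body presses on something with over 40 N, if the wrist force passes 120 N, or if a joint passes its speed limit or range.

## Working session

There is one attempt and no reset: what is moved stays moved. The work goes in short steps, Python scripts to look and compute and a tool call to move; the robot and the scene stay as the last step left them, time stands still between calls to the robot, and variables do not carry over. Pictures are saved under pics/ and viewed, at most 14 in all, crops included, and the job is handed in when it is done.

Besides the shell and the picture viewer there is one more tool, called after "Emit:" in YAML: its name, and indented under it one key for each argument. servo_tool: Moves the arm, as the interface text tells. Its arguments: {"type":"object","properties":{"deltas":{"type":"array"},"squeeze":{"type":"number"}},"required":["deltas"]}

```bash
mkdir -p pics; ls; python3 - <<'E'
from rig import telemetry, optics, ctrl
import cv2,json
print(telemetry.sense())
for n in("scene","top"):
    cv2.imwrite(f"pics/{n}0.png",cv2.resize(optics.capture(n),(800,600),interpolation=cv2.INTER_CUBIC))
    print(n,optics.camera_model(n))
print(optics.camera_model("wrist"))
E
```

```text
pics
{'time_s': 0.0, 'joints': array([-1.49538781e+00,  3.13466912e-01,  1.49843413e+00,  9.81418183e-06,
        1.33097172e+00, -2.23387358e-01]), 'dq': array([ 1.25179833e-03, -1.74193918e-03, -6.59775248e-04, -8.13985948e-04,
       -5.60939736e-04,  6.02179486e-05]), 'tau': array([ 3.52117313e-04, -4.12265790e+01, -2.59738612e+01, -1.78491005e-04,
        4.16212308e-03, -5.21319265e-06]), 'eef_pos': array([ 154.52202217, -501.48561985,  230.72752609]), 'ee_rot': array([-6.37950466e-04,  9.88860841e-01,  1.48841617e-01,  5.20668854e-05]), 'force': array([0.5988112 , 0.39779197, 0.2957825 ]), 'wrist_torque': array([-0.05829427, -0.00440432,  0.04120925]), 'grip_force': 0.0, 'grip_width': 1.0031309179057533}
scene {'vfov': 53.77561658447583, 'cx': 289.6529332719115, 'cy': 204.69644150237383, 'R': array([[-0.71409117, -0.70005071,  0.0016737 ],
       [-0.29494418,  0.2986897 , -0.9076301 ],
       [ 0.63488718, -0.64862429, -0.41976756]]), 't': array([385.60063797, 267.13803389, 609.07596216])}
top {'vfov': 49.15226474310215, 'cx': 274.1207543445729, 'cy': 214.8230704681836, 'R': array([[-0.01719487, -0.99969933, -0.01748122],
       [-0.99825081,  0.01815383, -0.05626512],
       [ 0.05656555,  0.01648317, -0.99826281]]), 't': array([ -25.28284645,  589.17140637, 1366.20610797])}
{'vfov': 60.7369728377129, 'cx': 280.6267538169565, 'cy': 209.71837186613433, 'mount': array([[-1.14976155e-03, -9.45074928e-01, -3.26851738e-01,
         8.42072250e+01],
       [ 9.99999333e-01, -1.05033786e-03, -4.80685241e-04,
        -3.24302116e-01],
       [ 1.10978815e-04, -3.26852072e-01,  9.45075505e-01,
        -1.42814742e+02],
       [ 0.00000000e+00,  0.00000000e+00,  0.00000000e+00,
         1.00000000e+00]])}
```

View pics/scene0.png

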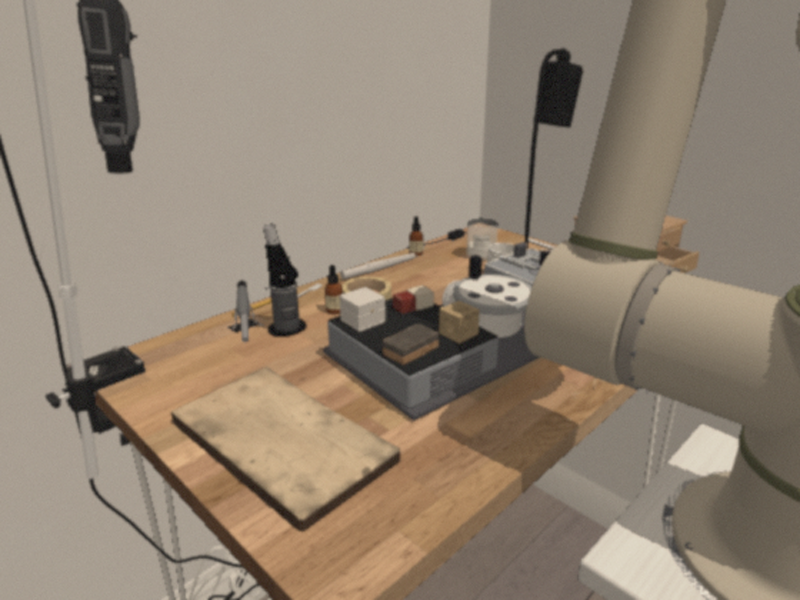

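View pics/top0.png

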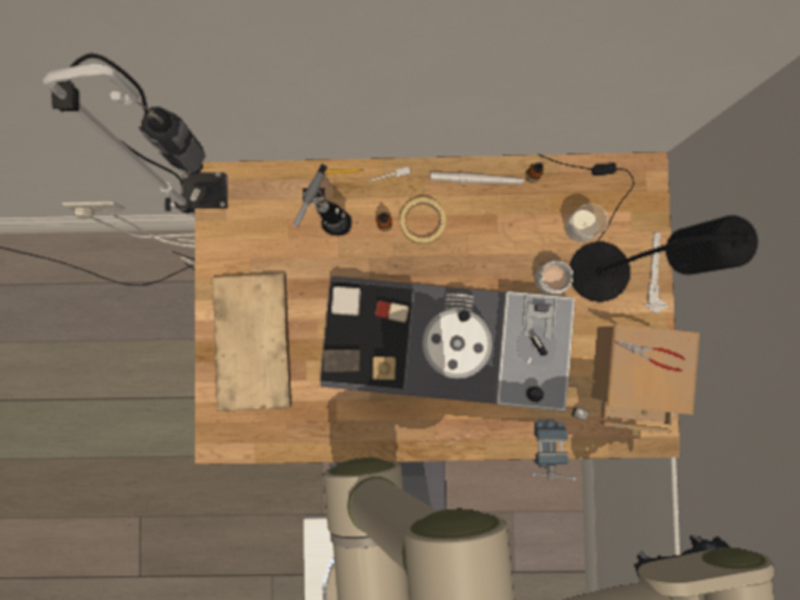

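The scene picture shows the work board at the left, then the deck with four objects on it. The top picture (800x600) has the board at about (250,341) and the ring box at (345,301). The polish bar (red and white) is at (391,311), the sanding block at (342,360), the dapping block at (384,367) and the wheel hub at (457,343), with the handle at (464,316). The regulator is at (538,343), the start cap at (535,394) and the lock at about (540,300).

```bash
cat > h.py <<'E'
from rig import telemetry, optics, ctrl
import numpy as np, cv2
from scipy.spatial.transform import Rotation as Ro
def pose():
    s=telemetry.sense(); q=s['ee_rot']; return np.array(s['eef_pos']),Ro.from_quat([q[1],q[2],q[3],q[0]]).as_matrix()
def cam(name,p=None):
    m=optics.camera_model(name); f=210/np.tan(np.radians(m['vfov']/2))
    if name=='wrist':
        P,T=p; M=m['mount']; Rc=T@M[:3,:3]; c=P+T@M[:3,3]
    else: Rc=m['R'].T; c=-Rc@m['t']
    return f,m['cx'],m['cy'],Rc,c
def w(name,uv,z,p=None):
    f,cx,cy,Rc,c=cam(name,p); d=Rc@np.array([(uv[0]-cx)/f,(uv[1]-cy)/f,1]); return c+d*(z-c[2])/d[2]
def px(name,X,p=None):
    f,cx,cy,Rc,c=cam(name,p); v=Rc.T@(np.array(X)-c); return np.array([f*v[0]/v[2]+cx,f*v[1]/v[2]+cy])
def crop(img,x0,y0,x1,y1,k,fn):
    cv2.imwrite(fn,cv2.resize(img[y0:y1,x0:x1],None,fx=k,fy=k,interpolation=cv2.INTER_CUBIC))
E
python3 - <<'E'
from h import *
im=cv2.imread('pics/top0.png')
for n,uv,z in [('ringbox',(345,301),113),('polish',(391,311),98),('sand',(342,360),94),('dap',(384,367),112),('hub',(457,343),90),('handle',(464,316),122),('reg',(538,343),110),('cap',(535,394),108),('board',(250,341),20),('b1',(215,276),20),('b2',(284,272),20),('b3',(290,406),20),('b4',(220,410),20),
 ('d1',(331,278),70),('d2',(413,287),70),('d3',(404,387),70),('d4',(321,383),70),('c1',(505,291),70),('c2',(574,297),70),('c3',(568,409),70),('c4',(498,403),70)]:
    print(n,w('top',np.array(uv)*.7,z).round(0))
crop(optics.capture('top'),215,185,415,295,4,'pics/topc.png')
E
```

```text
ringbox [596.  54. 113.]
polish [576. -36.  98.]
sand [481.  63.  94.]
dap [466. -20. 112.]
hub [ 510. -166.   90.]
handle [ 562. -178.  122.]
reg [ 508. -322.  110.]
cap [ 409. -313.  108.]
board [522. 263.  20.]
b1 [661. 337.  20.]
b2 [666. 190.  20.]
b3 [385. 180.  20.]
b4 [379. 327.  20.]
d1 [647.  86.  70.]
d2 [625. -81.  70.]
d3 [424. -59.  70.]
d4 [434. 108.  70.]
c1 [ 614. -266.   70.]
c2 [ 599. -405.   70.]
c3 [ 375. -386.   70.]
c4 [ 389. -246.   70.]
```

View pics/topc.png

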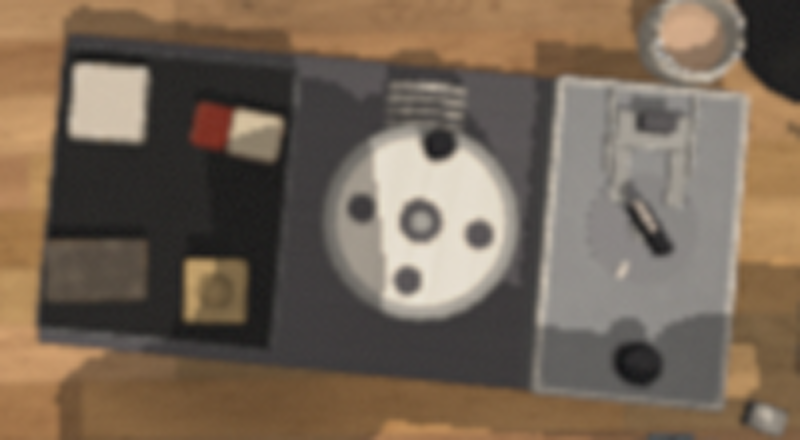

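```bash
cat >> h.py <<'E'
def plan(x,y,z,psi,step=45.):
    P,T=pose(); d=np.array([x,y,z])-P
    Tt=np.array([[np.cos(psi),np.sin(psi),0],[np.sin(psi),-np.cos(psi),0],[0,0,-1.]])
    rv=Ro.from_matrix(T.T@Tt).as_rotvec()/(np.pi/2); sh=T.T@d/200
    n=int(max(np.ceil(np.linalg.norm(d)/step),np.ceil(np.linalg.norm(rv)*90/8.5),1))
    # local: shift in the present tool axes / in the target's axes, turn
    print('at',P.round(1),'shift now-axes',sh.round(4),'target-axes',(Tt.T@d/200).round(4),'turn',rv.round(4),'rows',n)
E
python3 - <<'E'
from h import *
plan(510,-280,235,1.46)
E
```

```text
at [ 154.5 -501.5  230.8] shift now-axes [ 2.0248 -0.5353 -0.0198] target-axes [ 1.2974  1.6441 -0.0208] turn [-5.000e-04 -5.000e-04 -7.392e-01] rows 10
```

Emit:
servo_tool:
  deltas:
    - [[0,0,0],[0,0,-0.0924],1]
    - [[0,0,0],[0,0,-0.0924],1]
    - [[0,0,0],[0,0,-0.0924],1]
    - [[0,0,0],[0,0,-0.0924],1]
    - [[0,0,0],[0,0,-0.0924],1]
    - [[0,0,0],[0,0,-0.0924],1]
    - [[0,0,0],[0,0,-0.0924],1]
    - [[0,0,0],[0,0,-0.0924],1]

```text
time_s: 0.95
eef_pos: [154.5, -501.6, 231.0]
ee_rot: [-0.0, 0.743, 0.669, 0.0]
force: [0.5, -0.1, 0.8]
grip_width: 1.002
grip_force: 0.0
```

Emit:
servo_tool:
  deltas:
    - [[0.13,0.164,-0.002],[0,0,0],1]
    - [[0.13,0.164,-0.002],[0,0,0],1]
    - [[0.13,0.164,-0.002],[0,0,0],1]
    - [[0.13,0.164,-0.002],[0,0,0],1]
    - [[0.13,0.164,-0.002],[0,0,0],1]
    - [[0.13,0.164,-0.002],[0,0,0],1]
    - [[0.13,0.164,-0.002],[0,0,0],1]
    - [[0.13,0.164,-0.002],[0,0,0],1]

```text
time_s: 1.75
eef_pos: [439.6, -322.8, 234.4]
ee_rot: [-0.0, 0.745, 0.667, -0.0]
force: [-0.1, -0.6, -0.2]
grip_width: 1.002
grip_force: 0.0
```

Emit:
servo_tool:
  deltas:
    - [[0.13,0.164,-0.002],[0,0,0],1]
    - [[0.13,0.164,-0.002],[0,0,0],1]
    - [[0,0,0],[0,0,0],1]
    - [[0,0,0],[0,0,0],1]
    - [[0,0,0],[0,0,0],1]

```text
time_s: 2.25
eef_pos: [508.6, -280.1, 235.1]
ee_rot: [-0.0, 0.745, 0.667, -0.0]
force: [-0.0, -0.3, -0.0]
grip_width: 0.994
grip_force: 0.0
```

```bash
python3 - <<'E'
from h import *
p=pose(); im=optics.capture('wrist'); np.save('p1.npy',np.c_[p[0],p[1]])
cv2.imwrite('pics/w1.png',cv2.resize(im,(800,600),interpolation=cv2.INTER_CUBIC))
plan(530,15,235,1.46)
E
```

```text
at [ 508.5 -280.4  235.3] shift now-axes [ 1.4795e+00 -5.8600e-02  1.3000e-03] target-axes [ 1.4796e+00 -5.6500e-02  1.3000e-03] turn [-0.0002 -0.     -0.0009] rows 7
```

View pics/w1.png

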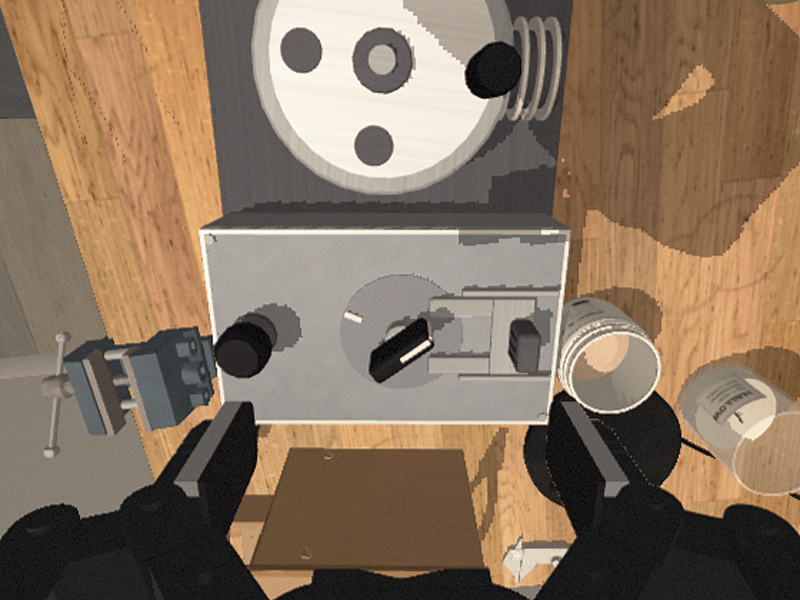

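The wrist view (800x600) shows the hub at (382,59) and the handle top at (496,63). The regulator bar's stripe runs (402,358)→(432,339), and the mark is at (353,317). The start cap top is near (244,350) and the lock tab top near (523,347). A jar stands just behind the lock at (610,355).

```bash
python3 - <<'E'
from h import *
A=np.load('p1.npy'); p=(A[:,0],A[:,1:])
for n,uv,z in [('hub',(382,59),90),('handle',(496,63),122),('ax',(402,356),110),('tip',(432,339),110),('barcorner',(371,372),110),('mark',(353,317),73),('dialc L',(340,330),73),('dial top',(402,274),73),('cap',(244,350),108),('tab',(523,347),103),('jarrimL',(566,370),60),('jarrimL',(566,370),80),
 ('c1',(202,231),70),('c2',(568,231),70),('c3',(559,422),70),('c4',(218,423),70)]:
    print(n,w('wrist',np.array(uv)*.7,z,p).round(1), w('wrist',np.array(uv)*.7,z,p).round(1)[:2])
crop(optics.capture('wrist'),210,180,400,300,4,'pics/w1c.png')
E
```

```text
hub [ 511.6 -164.4   90. ] [ 511.6 -164.4]
handle [ 563.7 -175.4  122. ] [ 563.7 -175.4]
ax [ 504.1 -322.3  110. ] [ 504.1 -322.3]
tip [ 522.2 -313.6  110. ] [ 522.2 -313.6]
barcorner [ 485.  -330.4  110. ] [ 485.  -330.4]
mark [ 474.2 -309.    73. ] [ 474.2 -309. ]
dialc L [ 464.6 -316.9   73. ] [ 464.6 -316.9]
dial top [ 508.4 -284.2   73. ] [ 508.4 -284.2]
cap [ 413.7 -309.2  108. ] [ 413.7 -309.2]
tab [ 574.9 -327.8  103. ] [ 574.9 -327.8]
jarrimL [ 612.7 -369.1   60. ] [ 612.7 -369.1]
jarrimL [ 606.7 -358.2   80. ] [ 606.7 -358.2]
c1 [ 390.4 -244.3   70. ] [ 390.4 -244.3]
c2 [ 611.7 -269.4   70. ] [ 611.7 -269.4]
c3 [ 604.6 -403.4   70. ] [ 604.6 -403.4]
c4 [ 369.3 -377.6   70. ] [ 369.3 -377.6]
```

View pics/w1c.png

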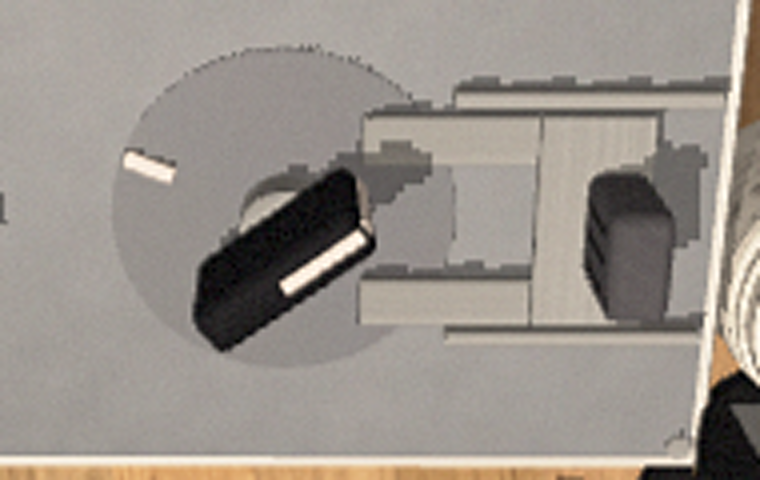

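Emit:
servo_tool:
  deltas:
    - [[0.21,-0.008,0],[0,0,0],1]
    - [[0.21,-0.008,0],[0,0,0],1]
    - [[0.21,-0.008,0],[0,0,0],1]
    - [[0.21,-0.008,0],[0,0,0],1]
    - [[0.21,-0.008,0],[0,0,0],1]
    - [[0.21,-0.008,0],[0,0,0],1]
    - [[0.21,-0.008,0],[0,0,0],1]

```text
time_s: 3.05
eef_pos: [530.4, 14.6, 235.6]
ee_rot: [0.0, 0.746, 0.666, 0.0]
force: [0.6, 0.8, -0.5]
grip_width: 1.005
grip_force: 0.0
```

Emit:
servo_tool:
  deltas:
    - [[0,0,0],[0,0,0],1]
    - [[0,0,0],[0,0,0],1]
    - [[0,0,0],[0,0,0],1]

```text
time_s: 3.35
eef_pos: [530.6, 12.6, 235.3]
ee_rot: [0.0, 0.746, 0.666, -0.0]
force: [0.4, -0.3, 0.2]
grip_width: 0.998
grip_force: 0.0
```

```bash
python3 - <<'E'
from h import *
p=pose(); im=optics.capture('wrist'); np.save('p2.npy',np.c_[p[0],p[1]])
cv2.imwrite('pics/w2.png',cv2.resize(im,(800,600),interpolation=cv2.INTER_CUBIC))
E
```

```text
(no output)
```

View pics/w2.png

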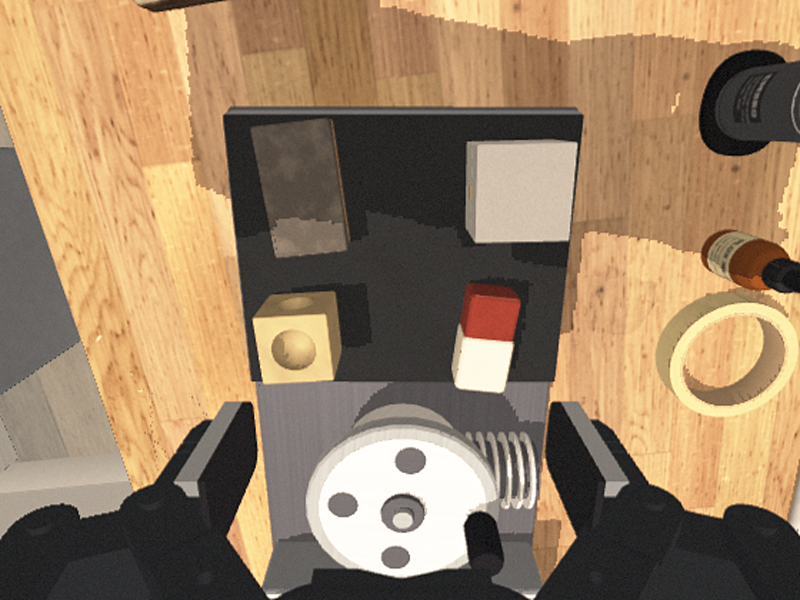

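The crop shows the stripe (286,291)→(368,236), the mark at (150,167), the tab's top face centred at (638,265), and the dial circle centred at about (284,206). In w2 the top faces are centred at: sanding block (302,188), ring box (521,191), dapping block (297,350), polish bar (486,348).

```bash
python3 - <<'E'
from h import *
A=np.load('p1.npy'); p=(A[:,0],A[:,1:])
q={}
for n,uv,z in [('ax',(286,291),110),('tip',(368,236),110),('mark',(150,167),72),('dial',(284,206),72),('tab',(638,265),103),('jar',(735,290),80)]:
    q[n]=w('wrist',(210+uv[0]/4,180+uv[1]/4),z,p); print(n,q[n].round(1))
a=lambda v:np.arctan2(v[1],v[0])
print('stripe ang',a(q['tip']-q['ax']),'mark ang from ax, dial',a(q['mark']-q['ax']),a(q['mark']-q['dial']),np.linalg.norm((q['mark']-q['ax'])[:2]))
A=np.load('p2.npy'); p=(A[:,0],A[:,1:])
for n,uv,z in [('sand',(302,188),94),('ring',(521,191),113),('dap',(297,350),112),('polish',(486,348),98),('d1',(226,113),70),('d2',(580,113),70),('d3',(552,380),70),('d4',(252,380),70)]: print(n,w('wrist',np.array(uv)*.7,z,p).round(1))
plan(596,52,135,1.50)
E
```

```text
ax [ 503.8 -325.5  110. ]
tip [ 521.8 -315.1  110. ]
mark [ 474.4 -309.3   72. ]
dial [ 503.8 -322.3   72. ]
tab [ 577.7 -331.2  103. ]
jar [ 604.5 -351.3   80. ]
stripe ang 0.5249857757747339 mark ang from ax, dial 2.637367605843945 2.724339581953218 33.56088083100176
sand [482.4  69.2  94. ]
ring [597.   56.9 113. ]
dap [467.2 -18.3 112. ]
polish [576.  -35.8  98. ]
d1 [442.1 112.9  70. ]
d2 [641.1  90.2  70. ]
d3 [622.4 -77.7  70. ]
d4 [421.6 -54.8  70. ]
at [530.6  12.5 235.3] shift now-axes [0.2334 0.3025 0.5015] target-axes [0.2204 0.312  0.5016] turn [-0.      0.0001 -0.0268] rows 3
```

Emit:
servo_tool:
  deltas:
    - [[0.044,0.063,0.08],[0,0,-0.0085],1]
    - [[0.044,0.063,0.08],[0,0,-0.0085],1]
    - [[0.044,0.063,0.08],[0,0,-0.0085],1]
    - [[0.044,0.063,0.08],[0,0,-0.0085],1]
    - [[0.044,0.063,0.08],[0,0,0],1]
    - [[0,0,0],[0,0,0],1]
    - [[0,0,0],[0,0,0],1]

```text
time_s: 4.1
eef_pos: [597.0, 51.3, 155.4]
ee_rot: [-0.0, 0.727, 0.686, -0.0]
force: [-0.3, -0.0, 0.9]
grip_width: 1.002
grip_force: 0.0
```

```bash
python3 - <<'E'
from h import *
plan(597,56.5,76,1.515)
E
```

```text
at [597.   51.3 155.4] shift now-axes [ 0.0259 -0.0013  0.3971] target-axes [ 0.0258 -0.0014  0.3972] turn [-0.0003  0.0001 -0.0017] rows 2
```

Emit:
servo_tool:
  deltas:
    - [[0.026,0,0.08],[0,0,0],1]
    - [[0,0,0.08],[0,0,0],1]
    - [[0,0,0.08],[0,0,0],1]
    - [[0,0,0.08],[0,0,0],1]
    - [[0,0,0.077],[0,0,0],1]
    - [[0,0,0],[0,0,0],1]

```text
time_s: 4.7
eef_pos: [596.5, 56.7, 75.3]
ee_rot: [-0.001, 0.728, 0.686, -0.001]
force: [-0.5, -0.6, 0.4]
grip_width: 1.004
grip_force: 0.0
```

Emit:
servo_tool:
  deltas:
    - [[0,0,0],[0,0,0],0]
    - [[0,0,0],[0,0,0],0]
    - [[0,0,0],[0,0,0],0]
    - [[0,0,0],[0,0,0],0]
    - [[0,0,0],[0,0,0],0]
    - [[0,0,0],[0,0,0],0]
    - [[0,0,0],[0,0,0],0]
    - [[0,0,0],[0,0,0],0]
  squeeze: 45

```text
time_s: 5.5
eef_pos: [598.2, 57.3, 77.4]
ee_rot: [0.001, 0.727, 0.686, 0.001]
force: [-0.6, -1.0, 5.8]
grip_width: 0.581
grip_force: 47.5
```

Emit:
servo_tool:
  deltas:
    - [[0,0,-0.1],[0,0,0],0]
    - [[0,0,-0.12],[0,0,0],0]
    - [[0,0,-0.12],[0,0,0],0]
    - [[0,0,-0.12],[0,0,0],0]
    - [[0,0,0],[0,0,0],0]

```text
time_s: 6.0
eef_pos: [598.8, 57.5, 171.4]
ee_rot: [0.002, 0.727, 0.687, 0.002]
force: [-0.2, -0.2, -0.6]
grip_width: 0.585
grip_force: 46.8
```

```bash
python3 - <<'E'
from h import *
plan(620,262,165,1.515)
A=(0,0)
for uv in [(215,276),(284,272),(290,406),(220,410)]: print(w('top',np.array(uv)*.7,20).round(0))
E
```

```text
at [598.8  57.5 171.4] shift now-axes [1.0271 0.0472 0.0322] target-axes [1.027  0.0489 0.0322] turn [ 0.004   0.0002 -0.001 ] rows 5
[661. 337.  20.]
[666. 190.  20.]
[385. 180.  20.]
[379. 327.  20.]
```

Emit:
servo_tool:
  deltas:
    - [[0.1,0.005,0],[0,0,0],0]
    - [[0.2,0.01,0],[0,0,0],0]
    - [[0.2,0.01,0],[0,0,0],0]
    - [[0.2,0.01,0],[0,0,0],0]
    - [[0.2,0.01,0],[0,0,0],0]
    - [[0.12,0.004,0],[0,0,0],0]
    - [[0.05,0,0],[0,0,0],0]
    - [[0,0,0],[0,0,0],0]

```text
time_s: 6.8
eef_pos: [619.1, 271.2, 166.9]
ee_rot: [-0.0, 0.727, 0.687, -0.001]
force: [1.0, -0.2, -1.3]
grip_width: 0.58
grip_force: 46.8
```

Emit:
servo_tool:
  deltas:
    - [[0,0,0.1],[0,0,0],0]
    - [[0,0,0.15],[0,0,0],0]
    - [[0,0,0.15],[0,0,0],0]
    - [[0,0,0.15],[0,0,0],0]
    - [[0,0,0.1],[0,0,0],0]
    - [[0,0,0.03],[0,0,0],0]
    - [[0,0,0],[0,0,0],0]

```text
time_s: 7.5
eef_pos: [619.5, 269.4, 31.5]
ee_rot: [-0.0, 0.728, 0.686, -0.001]
force: [-0.1, 0.1, -0.9]
grip_width: 0.582
grip_force: 46.7
```

```bash
python3 - <<'E'
from h import *
plan(622,270,28,1.515)
p=pose(); im=optics.capture('wrist')
cv2.imwrite('pics/w3.png',im)
E
```

```text
at [619.5 269.4  31.5] shift now-axes [0.0038 0.0124 0.0177] target-axes [0.0037 0.0123 0.0177] turn [-0.0007  0.0003 -0.0018] rows 1
```

View pics/w3.png

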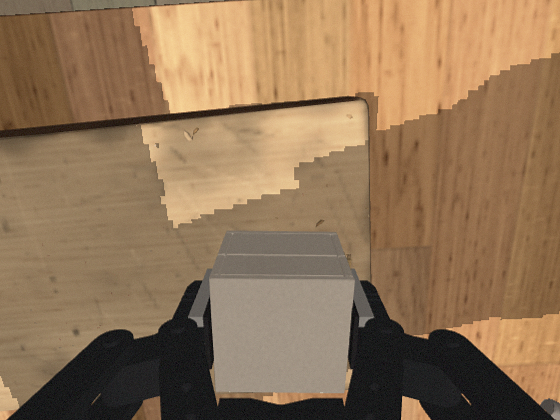

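The picture shows the box held square between the pads above the board, with the board's right edge at column 370. I'll set it down there and go back for the sanding block.

Emit:
servo_tool:
  deltas:
    - [[0,0,0.012],[0,0,0],0]
    - [[0,0,0.004],[0,0,0],0]
    - [[0,0,0],[0,0,0],0.72]
    - [[0,0,0],[0,0,0],0.72]
    - [[0,0,0],[0,0,0],0.72]

```text
time_s: 8.05
eef_pos: [619.6, 270.7, 29.0]
ee_rot: [0.0, 0.727, 0.687, 0.0]
force: [0.4, -0.7, -0.3]
grip_width: 0.716
grip_force: 0.0
```

Emit:
servo_tool:
  deltas:
    - [[0,0,-0.1],[0,0,0],0.72]
    - [[0,0,-0.2],[0,0,0],0.8]
    - [[0,0,-0.2],[0,0,0],0.8]
    - [[0,0,-0.2],[0,0,0],0.8]
    - [[0,0,0],[0,0,0],0.8]

```text
time_s: 8.55
eef_pos: [621.6, 271.3, 175.5]
ee_rot: [0.003, 0.727, 0.687, 0.005]
force: [-0.3, 0.2, 0.4]
grip_width: 0.798
grip_force: 0.0
```

```bash
python3 - <<'E'
from h import *
plan(483,69,185,1.55)
E
```

```text
at [621.6 271.3 175.5] shift now-axes [-1.0491 -0.6335 -0.0576] target-axes [-1.0255 -0.6718 -0.0475] turn [ 0.0068 -0.0019 -0.0232] rows 6
```

Emit:
servo_tool:
  deltas:
    - [[-0.1,-0.067,-0.005],[0,0,-0.006],0.8]
    - [[-0.185,-0.121,-0.01],[0,0,-0.006],0.8]
    - [[-0.185,-0.121,-0.01],[0,0,-0.006],0.8]
    - [[-0.185,-0.121,-0.01],[0,0,-0.006],0.8]
    - [[-0.185,-0.121,-0.01],[0,0,0],0.8]
    - [[-0.185,-0.121,0],[0,0,0],0.8]
    - [[0,0,0],[0,0,0],0.8]
    - [[0,0,0],[0,0,0],0.8]

```text
time_s: 9.35
eef_pos: [478.4, 70.0, 177.9]
ee_rot: [0.0, 0.715, 0.7, 0.0]
force: [0.9, -0.3, 0.0]
grip_width: 0.804
grip_force: 0.0
```

```bash
python3 - <<'E'
from h import *
p=pose(); im=optics.capture('wrist'); np.save('p4.npy',np.c_[p[0],p[1]])
cv2.imwrite('pics/w4.png',im)
plan(483,69,76,1.55)
for n,X in [('sand',(482.4,69.2,94)),('dap',(467,-18,112)),('pol',(576,-36,98))]: print(n,px('wrist',X,p).round())
E
```

```text
at [478.7  70.5 177.7] shift now-axes [-0.0074  0.0212  0.5087] target-axes [-0.0073  0.0215  0.5087] turn [ 0.0004 -0.0001  0.0005] rows 3
sand [287. 219.]
dap [268. 344.]
pol [413. 348.]
```

View pics/w4.png

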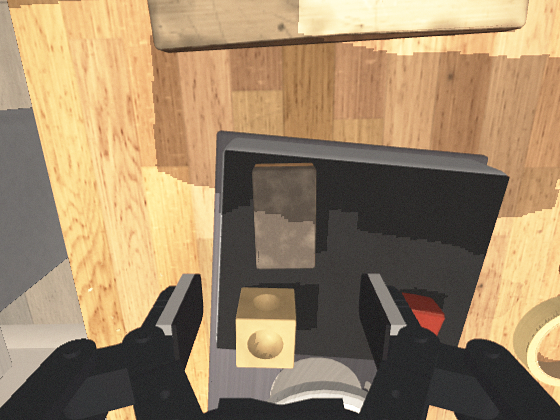

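The sanding block's top is centred at (284,217), where I predicted it, so nothing has moved. The dapping block is at (266,330).

Emit:
servo_tool:
  deltas:
    - [[-0.007,0.021,0.1],[0,0,0],0.8]
    - [[0,0,0.13],[0,0,0],0.8]
    - [[0,0,0.13],[0,0,0],0.8]
    - [[0,0,0.1],[0,0,0],0.8]
    - [[0,0,0.045],[0,0,0],0.8]
    - [[0,0,0],[0,0,0],0.8]

```text
time_s: 10.0
eef_pos: [482.4, 69.5, 75.8]
ee_rot: [-0.001, 0.714, 0.7, -0.001]
force: [-0.2, 0.4, 0.4]
grip_width: 0.8
grip_force: 0.0
```

Emit:
servo_tool:
  deltas:
    - [[0,0,0],[0,0,0],0]
    - [[0,0,0],[0,0,0],0]
    - [[0,0,0],[0,0,0],0]
    - [[0,0,0],[0,0,0],0]
    - [[0,0,0],[0,0,0],0]
    - [[0,0,0],[0,0,0],0]
    - [[0,0,0],[0,0,0],0]
    - [[0,0,0],[0,0,0],0]
  squeeze: 45

```text
time_s: 10.8
eef_pos: [483.3, 68.9, 77.8]
ee_rot: [0.001, 0.714, 0.7, 0.001]
force: [1.1, 2.6, 6.4]
grip_width: 0.48
grip_force: 30.7
```

Emit:
servo_tool:
  deltas:
    - [[0,0,-0.1],[0,0,0],0]
    - [[0,0,-0.12],[0,0,0],0]
    - [[0,0,-0.12],[0,0,0],0]
    - [[0,0,-0.1],[0,0,0],0]
    - [[0,0,0],[0,0,0],0]

```text
time_s: 11.3
eef_pos: [483.6, 68.7, 166.9]
ee_rot: [0.002, 0.714, 0.7, 0.002]
force: [-0.7, 1.0, -1.2]
grip_width: 0.48
grip_force: 52.6
```

```bash
python3 - <<'E'
from h import *
plan(420,255,165,1.55)
E
```

```text
at [483.6  68.7 166.9] shift now-axes [ 0.9251 -0.3362  0.0076] target-axes [ 0.9247 -0.3371  0.0096] turn [0.0031 0.0003 0.0006] rows 5
```

Emit:
servo_tool:
  deltas:
    - [[0.08,-0.03,0],[0,0,0],0]
    - [[0.18,-0.066,0],[0,0,0],0]
    - [[0.19,-0.07,0],[0,0,0],0]
    - [[0.19,-0.07,0],[0,0,0],0]
    - [[0.17,-0.06,0],[0,0,0],0]
    - [[0.12,-0.04,0],[0,0,0],0]
    - [[0,0,0],[0,0,0],0]
    - [[0,0,0],[0,0,0],0]

```text
time_s: 12.1
eef_pos: [418.5, 256.0, 163.6]
ee_rot: [-0.0, 0.714, 0.7, -0.001]
force: [0.5, 0.1, -1.2]
grip_width: 0.474
grip_force: 52.6
```

Emit:
servo_tool:
  deltas:
    - [[0,0,0.1],[0,0,0],0]
    - [[0,0,0.15],[0,0,0],0]
    - [[0,0,0.15],[0,0,0],0]
    - [[0,0,0.15],[0,0,0],0]
    - [[0,0,0.1],[0,0,0],0]
    - [[0,0,0.032],[0,0,0],0]
    - [[0,0,0],[0,0,0],0]
    - [[0,0,0],[0,0,0],0]

```text
time_s: 12.9
eef_pos: [419.4, 255.4, 28.5]
ee_rot: [0.0, 0.714, 0.7, 0.0]
force: [-0.2, 0.1, 0.3]
grip_width: 0.479
grip_force: 52.8
```

Emit:
servo_tool:
  deltas:
    - [[0,0,0.003],[0,0,0],0]
    - [[0,0,0],[0,0,0],0.65]
    - [[0,0,0],[0,0,0],0.65]
    - [[0,0,0],[0,0,0],0.65]
    - [[0,0,-0.1],[0,0,0],0.65]
    - [[0,0,-0.2],[0,0,0],0.75]
    - [[0,0,-0.2],[0,0,0],0.75]
    - [[0,0,-0.2],[0,0,0],0.75]

```text
time_s: 13.7
eef_pos: [418.7, 256.0, 169.4]
ee_rot: [-0.0, 0.714, 0.7, -0.0]
force: [-0.1, -0.3, -0.5]
grip_width: 0.749
grip_force: 0.0
```

Emit:
servo_tool:
  deltas:
    - [[-0.16,0.025,0],[0,0,0],0.75]
    - [[-0.2,0.036,0],[0,0,0],0.75]
    - [[-0.2,0.036,0],[0,0,0],0.75]
    - [[-0.2,0.036,0],[0,0,0],0.75]
    - [[-0.2,0.036,0],[0,0,0],0.75]
    - [[-0.2,0.036,0],[0,0,0],0.75]
    - [[-0.2,0.036,0],[0,0,0],0.75]
    - [[0,0,0],[0,0,0],0.75]

```text
time_s: 14.5
eef_pos: [462.4, -20.5, 167.8]
ee_rot: [0.001, 0.716, 0.698, -0.0]
force: [-0.8, 0.1, 0.9]
grip_width: 0.75
grip_force: 0.0
```

```bash
python3 - <<'E'
from h import *
p=pose(); im=optics.capture('wrist'); t=optics.capture('top')
cv2.imwrite('pics/w5.png',np.hstack([cv2.resize(im,(400,300)),cv2.resize(t[170:310,130:320],(400,295)) if 0 else cv2.resize(t[150:300,120:320],(400,300),interpolation=cv2.INTER_CUBIC)]))
plan(467,-18,78,1.55)
for n,X in [('dap',(467,-18,112)),('pol',(576,-36,98))]: print(n,px('wrist',X,p).round()*400/560)
E
```

```text
at [461.7 -17.1 167.6] shift now-axes [-0.0038  0.0269  0.448 ] target-axes [-0.0037  0.0267  0.448 ] turn [-0.0002 -0.0002 -0.0004] rows 2
dap [206.42857143 165.        ]
pol [326.42857143 174.28571429]
```

View pics/w5.png

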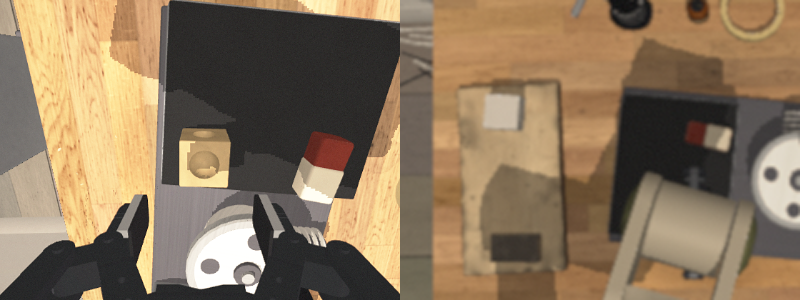

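The wrist view has the dapping block at (205,163) as predicted. The top view shows the ring box and the sanding block well on the board.

Emit:
servo_tool:
  deltas:
    - [[-0.004,0.027,0.1],[0,0,0],0.75]
    - [[0,0,0.12],[0,0,0],0.75]
    - [[0,0,0.12],[0,0,0],0.75]
    - [[0,0,0.08],[0,0,0],0.75]
    - [[0,0,0.028],[0,0,0],0.75]
    - [[0,0,0],[0,0,0],0.75]

```text
time_s: 15.2
eef_pos: [466.9, -16.8, 77.9]
ee_rot: [-0.0, 0.714, 0.701, -0.0]
force: [-0.7, 0.6, -0.3]
grip_width: 0.747
grip_force: 0.0
```

Emit:
servo_tool:
  deltas:
    - [[0,0,0],[0,0,0],0]
    - [[0,0,0],[0,0,0],0]
    - [[0,0,0],[0,0,0],0]
    - [[0,0,0],[0,0,0],0]
    - [[0,0,0],[0,0,0],0]
    - [[0,0,0],[0,0,0],0]
    - [[0,0,0],[0,0,0],0]
    - [[0,0,0],[0,0,0],0]
  squeeze: 70

```text
time_s: 16.0
eef_pos: [467.8, -17.6, 79.2]
ee_rot: [0.001, 0.714, 0.7, 0.001]
force: [-0.3, 2.0, 6.4]
grip_width: 0.475
grip_force: 71.7
```

Emit:
servo_tool:
  deltas:
    - [[0,0,-0.1],[0,0,0],0]
    - [[0,0,-0.12],[0,0,0],0]
    - [[0,0,-0.12],[0,0,0],0]
    - [[0,0,-0.1],[0,0,0],0]
    - [[0,0,0],[0,0,0],0]

```text
time_s: 16.5
eef_pos: [468.2, -18.0, 168.4]
ee_rot: [0.002, 0.714, 0.7, 0.001]
force: [1.3, -0.6, -2.3]
grip_width: 0.481
grip_force: 71.6
```

```bash
python3 - <<'E'
from h import *
plan(488,255,165,1.55)
E
```

```text
at [468.2 -18.  168.4] shift now-axes [1.3665 0.0718 0.0156] target-axes [1.3666 0.0704 0.0171] turn [0.0031 0.0009 0.0007] rows 7
```

Emit:
servo_tool:
  deltas:
    - [[0.1,0.005,0],[0,0,0],0]
    - [[0.2,0.01,0],[0,0,0],0]
    - [[0.22,0.012,0],[0,0,0],0]
    - [[0.22,0.012,0],[0,0,0],0]
    - [[0.22,0.012,0],[0,0,0],0]
    - [[0.21,0.01,0],[0,0,0],0]
    - [[0.14,0.008,0],[0,0,0],0]
    - [[0.06,0,0],[0,0,0],0]

```text
time_s: 17.3
eef_pos: [485.6, 258.0, 164.6]
ee_rot: [-0.001, 0.713, 0.701, -0.001]
force: [0.2, 0.2, -2.4]
grip_width: 0.481
grip_force: 71.6
```

Emit:
servo_tool:
  deltas:
    - [[0,0,0.1],[0,0,0],0]
    - [[0,0,0.15],[0,0,0],0]
    - [[0,0,0.15],[0,0,0],0]
    - [[0,0,0.15],[0,0,0],0]
    - [[0,0,0.1],[0,0,0],0]
    - [[0,0,0.025],[0,0,0],0]
    - [[0,0,0],[0,0,0],0]
    - [[0,0,0],[0,0,0],0]

```text
time_s: 18.1
eef_pos: [486.5, 255.5, 31.2]
ee_rot: [0.0, 0.714, 0.7, 0.0]
force: [-0.7, 0.3, -2.5]
grip_width: 0.487
grip_force: 71.4
```

Emit:
servo_tool:
  deltas:
    - [[0,0,0.01],[0,0,0],0]
    - [[0,0,0],[0,0,0],0.62]
    - [[0,0,0],[0,0,0],0.62]
    - [[0,0,0],[0,0,0],0.62]
    - [[0,0,-0.1],[0,0,0],0.62]
    - [[0,0,-0.2],[0,0,0],0.7]
    - [[0,0,-0.2],[0,0,0],0.7]
    - [[0,0,-0.2],[0,0,0.09],0.7]

```text
time_s: 18.9
eef_pos: [486.2, 255.9, 170.9]
ee_rot: [0.0, 0.762, 0.647, 0.0]
force: [-0.3, -0.1, -0.7]
grip_width: 0.703
grip_force: 0.0
```

Emit:
servo_tool:
  deltas:
    - [[-0.16,0.075,0],[0,0,0],0.7]
    - [[-0.2,0.1,0],[0,0,0],0.7]
    - [[-0.2,0.1,0],[0,0,0],0.7]
    - [[-0.2,0.1,0],[0,0,0],0.7]
    - [[-0.2,0.1,0],[0,0,0],0.7]
    - [[-0.2,0.1,0],[0,0,0],0.7]
    - [[-0.2,0.1,0],[0,0,0],0.7]
    - [[0,0,0],[0,0,0],0.7]

```text
time_s: 19.7
eef_pos: [577.0, -38.9, 169.0]
ee_rot: [0.001, 0.763, 0.646, -0.0]
force: [-0.6, 0.6, 0.9]
grip_width: 0.704
grip_force: 0.0
```

```bash
python3 - <<'E'
from h import *
p=pose(); im=optics.capture('wrist'); t=optics.capture('top')
cv2.imwrite('pics/w6.png',np.hstack([cv2.resize(im,(400,300)),cv2.resize(t[150:300,120:320],(400,300),interpolation=cv2.INTER_CUBIC)]))
plan(576,-36,76,1.41)
for n,X in [('pol',(576,-36,98))]: print(n,px('wrist',X,p).round()*400/560)
E
```

```text
at [575.9 -34.7 169. ] shift now-axes [-0.0064  0.0014  0.4648] target-axes [-0.0063  0.0013  0.4648] turn [-0.0002 -0.0002 -0.0012] rows 3
pol [199.28571429 157.85714286]
```

View pics/w6.png

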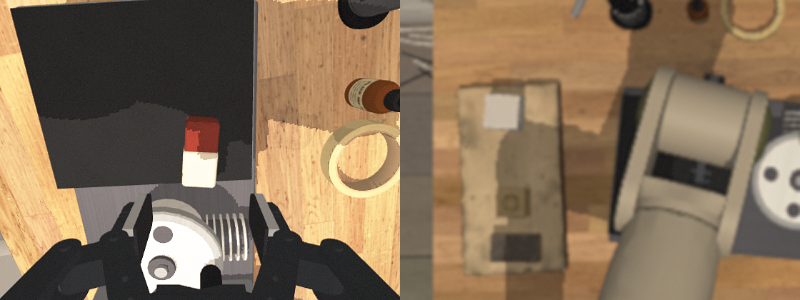

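The polish bar is straight between the fingers at (200,155). The dapping block stands on the board next to the sanding block.

Emit:
servo_tool:
  deltas:
    - [[-0.006,0,0.1],[0,0,0],0.7]
    - [[0,0,0.12],[0,0,0],0.7]
    - [[0,0,0.12],[0,0,0],0.7]
    - [[0,0,0.08],[0,0,0],0.7]
    - [[0,0,0.043],[0,0,0],0.7]
    - [[0,0,0],[0,0,0],0.7]

```text
time_s: 20.4
eef_pos: [575.3, -34.3, 75.9]
ee_rot: [-0.001, 0.761, 0.648, -0.0]
force: [-0.2, 0.3, 0.1]
grip_width: 0.698
grip_force: 0.0
```

Emit:
servo_tool:
  deltas:
    - [[0,0,0],[0,0,0],0]
    - [[0,0,0],[0,0,0],0]
    - [[0,0,0],[0,0,0],0]
    - [[0,0,0],[0,0,0],0]
    - [[0,0,0],[0,0,0],0]
    - [[0,0,0],[0,0,0],0]
    - [[0,0,0],[0,0,0],0]
    - [[0,0,0],[0,0,0],0]
  squeeze: 45

```text
time_s: 21.2
eef_pos: [576.5, -35.3, 77.9]
ee_rot: [0.001, 0.762, 0.648, 0.001]
force: [0.5, 1.5, 7.1]
grip_width: 0.365
grip_force: 44.4
```

Emit:
servo_tool:
  deltas:
    - [[0,0,-0.1],[0,0,0],0]
    - [[0,0,-0.12],[0,0,0],0]
    - [[0,0,-0.12],[0,0,0],0]
    - [[0,0,-0.1],[0,0,0],0]
    - [[0,0,0],[0,0,0],0]

```text
time_s: 21.7
eef_pos: [576.9, -35.6, 167.2]
ee_rot: [0.002, 0.762, 0.648, 0.001]
force: [0.4, 0.2, -2.2]
grip_width: 0.363
grip_force: 44.1
```

```bash
python3 - <<'E'
from h import *
plan(552,250,165,1.52)
E
```

```text
at [576.9 -35.6 167.2] shift now-axes [ 1.3896 -0.3519  0.0085] target-axes [ 1.4199 -0.1968  0.0111] turn [ 0.0033  0.0005 -0.0702] rows 7
```

Emit:
servo_tool:
  deltas:
    - [[0,0,0],[0,0,-0.07],0]
    - [[0.12,-0.017,0],[0,0,0],0]
    - [[0.22,-0.03,0],[0,0,0],0]
    - [[0.23,-0.032,0],[0,0,0],0]
    - [[0.23,-0.032,0],[0,0,0],0]
    - [[0.23,-0.032,0],[0,0,0],0]
    - [[0.22,-0.03,0],[0,0,0],0]
    - [[0.12,-0.016,0],[0,0,0],0]

```text
time_s: 22.5
eef_pos: [550.7, 243.3, 163.1]
ee_rot: [-0.001, 0.724, 0.69, -0.001]
force: [0.8, -0.4, -1.1]
grip_width: 0.358
grip_force: 44.1
```

Emit:
servo_tool:
  deltas:
    - [[0.05,-0.008,0],[0,0,0],0]
    - [[0,0,0],[0,0,0],0]
    - [[0,0,0],[0,0,0],0]

```text
time_s: 22.8
eef_pos: [551.1, 249.1, 164.0]
ee_rot: [-0.0, 0.725, 0.688, -0.0]
force: [0.5, -0.2, -1.7]
grip_width: 0.36
grip_force: 44.0
```

```bash
python3 - <<'E'
from h import *
plan(550,250,29,1.52)
E
```

```text
at [551.1 249.1 164. ] shift now-axes [ 0.0048 -0.0054  0.6749] target-axes [ 0.0044 -0.0059  0.6749] turn [-0.0004  0.0004 -0.0008] rows 3
```

Emit:
servo_tool:
  deltas:
    - [[0,-0.006,0.1],[0,0,0],0]
    - [[0,0,0.15],[0,0,0],0]
    - [[0,0,0.15],[0,0,0],0]
    - [[0,0,0.15],[0,0,0],0]
    - [[0,0,0.1],[0,0,0],0]
    - [[0,0,0.025],[0,0,0],0]
    - [[0,0,0],[0,0,0],0]
    - [[0,0,0],[0,0,0],0]

```text
time_s: 23.6
eef_pos: [550.5, 249.6, 30.3]
ee_rot: [0.0, 0.725, 0.688, 0.001]
force: [-0.4, 0.6, -1.6]
grip_width: 0.368
grip_force: 44.1
```

Emit:
servo_tool:
  deltas:
    - [[0,0,0.004],[0,0,0],0]
    - [[0,0,0],[0,0,0],0.45]
    - [[0,0,0],[0,0,0],0.45]
    - [[0,0,0],[0,0,0],0.45]
    - [[0,0,-0.1],[0,0,0],0.45]
    - [[0,0,-0.2],[0,0,0],0.45]
    - [[0,0,-0.2],[0,0,0],0.5]
    - [[0,0,-0.2],[0,0,0],0.5]

```text
time_s: 24.4
eef_pos: [549.6, 250.3, 170.4]
ee_rot: [0.0, 0.725, 0.689, 0.0]
force: [0.7, -0.5, -0.6]
grip_width: 0.5
grip_force: 0.0
```

```bash
python3 - <<'E'
from h import *
plan(563,-140,170,1.46)
E
```

```text
at [549.6 250.3 170.4] shift now-axes [-1.9458  0.1667  0.0021] target-axes [-1.9324  0.2825  0.0021] turn [ 0.0001 -0.      0.038 ] rows 9
```

Emit:
servo_tool:
  deltas:
    - [[-0.1,0.01,0],[0,0,0.038],0.5]
    - [[-0.22,0.032,0],[0,0,0],0.5]
    - [[-0.22,0.032,0],[0,0,0],0.5]
    - [[-0.22,0.032,0],[0,0,0],0.5]
    - [[-0.22,0.032,0],[0,0,0],0.5]
    - [[-0.22,0.032,0],[0,0,0],0.5]
    - [[-0.22,0.032,0],[0,0,0],0.5]
    - [[-0.22,0.032,0],[0,0,0],0.5]

```text
time_s: 25.2
eef_pos: [561.0, -82.6, 169.0]
ee_rot: [0.0, 0.745, 0.667, 0.0]
force: [0.4, -0.0, 0.1]
grip_width: 0.502
grip_force: 0.0
```

Emit:
servo_tool:
  deltas:
    - [[-0.22,0.032,0],[0,0,0],0.5]
    - [[-0.22,0.032,0],[0,0,0],0.5]
    - [[0,0,0],[0,0,0],0.5]
    - [[0,0,0],[0,0,0],0.5]

```text
time_s: 25.6
eef_pos: [564.0, -170.2, 168.6]
ee_rot: [-0.0, 0.746, 0.666, 0.0]
force: [0.5, 0.3, -0.2]
grip_width: 0.505
grip_force: 0.0
```

```bash
python3 - <<'E'
from h import *
p=pose(); im=optics.capture('wrist'); t=optics.capture('top')
cv2.imwrite('pics/w7.png',np.hstack([cv2.resize(im,(500,375)),cv2.resize(t[165:295,130:230],(300,375),interpolation=cv2.INTER_CUBIC)]))
plan(563.5,-175.5,92,1.46)
for n,X in [('handle',(563.7,-175.4,122)),('hub',(511.6,-164.4,90))]: print(n,px('wrist',X,p).round()*500/560)
E
```

```text
at [ 564.2 -168.6  168.8] shift now-axes [-3.450e-02  2.000e-04  3.838e-01] target-axes [-3.440e-02  2.000e-04  3.838e-01] turn [-0.0001 -0.0002  0.0006] rows 2
handle [251.78571429 222.32142857]
hub [179.46428571 198.21428571]
```

View pics/w7.png

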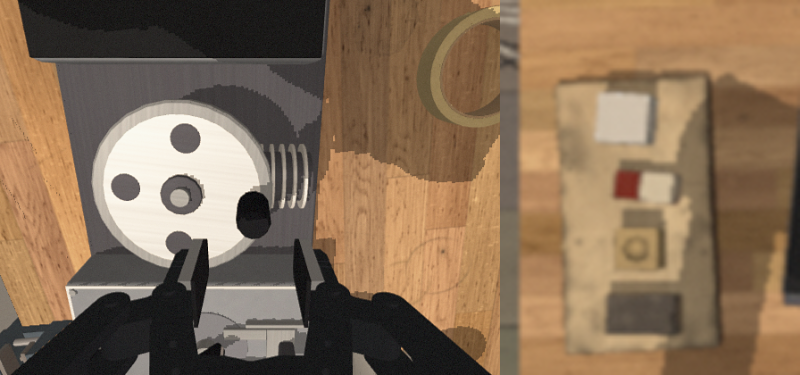

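The handle top is at (253,223) and the hub at (180,198), both as predicted. All four items lie on the board.

Emit:
servo_tool:
  deltas:
    - [[-0.034,0,0.06],[0,0,0],0.5]
    - [[0,0,0.1],[0,0,0],0.5]
    - [[0,0,0.1],[0,0,0],0.5]
    - [[0,0,0.08],[0,0,0],0.5]
    - [[0,0,0.03],[0,0,0],0.5]
    - [[0,0,0],[0,0,0],0.5]

```text
time_s: 26.3
eef_pos: [563.1, -175.9, 93.8]
ee_rot: [-0.001, 0.745, 0.667, -0.0]
force: [0.2, -0.3, 0.6]
grip_width: 0.498
grip_force: 0.0
```

Emit:
servo_tool:
  deltas:
    - [[0,0,0],[0,0,0],0]
    - [[0,0,0],[0,0,0],0]
    - [[0,0,0],[0,0,0],0]
    - [[0,0,0],[0,0,0],0]
    - [[0,0,0],[0,0,0],0]
    - [[0,0,0],[0,0,0],0]
    - [[0,0,0],[0,0,0],0]
    - [[0,0,0],[0,0,0],0]
  squeeze: 60

```text
time_s: 27.1
eef_pos: [564.8, -176.6, 96.0]
ee_rot: [0.002, 0.745, 0.667, 0.001]
force: [5.8, 0.2, -1.3]
grip_width: 0.261
grip_force: 58.9
```

```bash
cat >> h.py <<'E'
def wheel(C,r,th0,dth,n,psi):
    P,T=pose(); a=np.arctan2(P[1]-C[1],P[0]-C[0]); F=telemetry.sense()['force']
    print('r',np.hypot(*(P[:2]-C)).round(1),'a',a.round(3))
    for i in range(n):
        d=r*np.array([np.cos(th0+(i+1)*dth)-np.cos(th0+i*dth),np.sin(th0+(i+1)*dth)-np.sin(th0+i*dth),0])/200
        print(round(th0+(i+1)*dth,2),(np.array([[np.cos(psi),np.sin(psi)],[np.sin(psi),-np.cos(psi)]])@d[:2]).round(3))
E
python3 - <<'E'
from h import *
p=pose();print(p[0].round(1))
wheel(np.array([511.6,-164.4]),55,np.arctan2(p[0][1]+164.4,p[0][0]-511.6),0.1,38,1.46)
E
```

```text
[ 564.8 -176.6   96. ]
r 54.6 a -0.226
-0.13 [0.027 0.002]
-0.03 [ 0.027 -0.001]
0.07 [ 0.027 -0.004]
0.17 [ 0.027 -0.006]
0.27 [ 0.026 -0.009]
0.37 [ 0.025 -0.012]
0.47 [ 0.024 -0.014]
0.57 [ 0.022 -0.016]
0.67 [ 0.02  -0.018]
0.77 [ 0.018 -0.02 ]
0.87 [ 0.016 -0.022]
0.97 [ 0.014 -0.024]
1.07 [ 0.012 -0.025]
1.17 [ 0.009 -0.026]
1.27 [ 0.006 -0.027]
1.37 [ 0.004 -0.027]
1.47 [ 0.001 -0.027]
1.57 [-0.002 -0.027]
1.67 [-0.004 -0.027]
1.77 [-0.007 -0.027]
1.87 [-0.01  -0.026]
1.97 [-0.012 -0.025]
2.07 [-0.015 -0.023]
2.17 [-0.017 -0.022]
2.27 [-0.019 -0.02 ]
2.37 [-0.021 -0.018]
2.47 [-0.023 -0.016]
2.57 [-0.024 -0.013]
2.67 [-0.025 -0.011]
2.77 [-0.026 -0.008]
2.87 [-0.027 -0.006]
2.97 [-0.027 -0.003]
3.07 [-0.027 -0.   ]
3.17 [-0.027  0.003]
3.27 [-0.027  0.005]
3.37 [-0.026  0.008]
3.47 [-0.025  0.011]
3.57 [-0.024  0.013]
```

Emit:
servo_tool:
  deltas:
    - [[0.027,0.002,0],[0,0,0],0]
    - [[0.027,-0.001,0],[0,0,0],0]

```text
time_s: 27.3
eef_pos: [566.2, -168.2, 96.0]
ee_rot: [0.004, 0.745, 0.667, -0.0]
force: [5.5, -10.4, -4.4]
grip_width: 0.261
grip_force: 59.0
```

Emit:
servo_tool:
  deltas:
    - [[0.027,-0.004,0],[0,0,0],0]
    - [[0.027,-0.006,0],[0,0,0],0]

```text
time_s: 27.5
eef_pos: [565.9, -156.8, 96.0]
ee_rot: [0.004, 0.745, 0.667, 0.001]
force: [8.0, -9.0, -5.2]
grip_width: 0.258
grip_force: 59.0
```

Emit:
servo_tool:
  deltas:
    - [[0.026,-0.009,0],[0,0,0],0]
    - [[0.025,-0.012,0],[0,0,0],0]

```text
time_s: 27.7
eef_pos: [563.3, -145.9, 96.0]
ee_rot: [0.004, 0.745, 0.667, 0.001]
force: [11.2, -7.6, -5.3]
grip_width: 0.259
grip_force: 59.0
```

Emit:
servo_tool:
  deltas:
    - [[0.024,-0.014,0],[0,0,0],0]
    - [[0.022,-0.016,0],[0,0,0],0]

```text
time_s: 27.9
eef_pos: [558.6, -135.8, 96.0]
ee_rot: [0.004, 0.745, 0.667, 0.002]
force: [12.5, -6.7, -7.4]
grip_width: 0.261
grip_force: 59.0
```

Emit:
servo_tool:
  deltas:
    - [[0.02,-0.018,0],[0,0,0],0]
    - [[0.018,-0.02,0],[0,0,0],0]

```text
time_s: 28.1
eef_pos: [552.4, -127.3, 96.0]
ee_rot: [0.005, 0.745, 0.667, 0.002]
force: [16.6, -5.7, -9.3]
grip_width: 0.261
grip_force: 59.1
```

Emit:
servo_tool:
  deltas:
    - [[0.016,-0.022,0],[0,0,0],0]

```text
time_s: 28.2
eef_pos: [548.6, -123.5, 96.0]
ee_rot: [0.005, 0.745, 0.667, 0.003]
force: [18.4, -4.5, -9.9]
grip_width: 0.261
grip_force: 59.1
```

Emit:
servo_tool:
  deltas:
    - [[0.014,-0.024,0],[0,0,0],0]

```text
time_s: 28.3
eef_pos: [544.4, -119.9, 96.0]
ee_rot: [0.005, 0.745, 0.667, 0.003]
force: [19.2, -3.6, -10.1]
grip_width: 0.261
grip_force: 59.1
```

Emit:
servo_tool:
  deltas:
    - [[0.012,-0.025,0],[0,0,0],0]

```text
time_s: 28.4
eef_pos: [539.7, -116.8, 96.0]
ee_rot: [0.005, 0.745, 0.667, 0.003]
force: [18.9, -1.7, -9.6]
grip_width: 0.263
grip_force: 59.2
```

Emit:
servo_tool:
  deltas:
    - [[0.009,-0.026,0],[0,0,0],0]

```text
time_s: 28.5
eef_pos: [534.7, -114.1, 96.0]
ee_rot: [0.004, 0.745, 0.667, 0.003]
force: [19.5, 0.8, -9.1]
grip_width: 0.257
grip_force: 59.2
```

Emit:
servo_tool:
  deltas:
    - [[0.006,-0.027,0],[0,0,0],0]

```text
time_s: 28.6
eef_pos: [529.4, -112.0, 96.0]
ee_rot: [0.004, 0.745, 0.667, 0.003]
force: [19.6, 3.3, -8.3]
grip_width: 0.261
grip_force: 59.3
```

Emit:
servo_tool:
  deltas:
    - [[0.004,-0.027,0],[0,0,0],0]

```text
time_s: 28.7
eef_pos: [523.8, -110.3, 96.0]
ee_rot: [0.004, 0.745, 0.667, 0.003]
force: [15.6, 3.1, -7.7]
grip_width: 0.26
grip_force: 59.4
```

Emit:
servo_tool:
  deltas:
    - [[0.001,-0.027,0],[0,0,0],0]

```text
time_s: 28.8
eef_pos: [518.1, -109.3, 96.0]
ee_rot: [0.003, 0.745, 0.667, 0.003]
force: [14.7, 4.8, -4.9]
grip_width: 0.258
grip_force: 59.5
```

Emit:
servo_tool:
  deltas:
    - [[-0.002,-0.027,0],[0,0,0],0]

```text
time_s: 28.9
eef_pos: [512.2, -108.9, 95.9]
ee_rot: [0.002, 0.745, 0.667, 0.003]
force: [10.6, 6.1, -2.5]
grip_width: 0.258
grip_force: 59.7
```

Emit:
servo_tool:
  deltas:
    - [[-0.004,-0.027,0],[0,0,0],0]

```text
time_s: 29.0
eef_pos: [506.3, -109.1, 95.9]
ee_rot: [0.002, 0.745, 0.667, 0.002]
force: [6.7, 4.5, -1.5]
grip_width: 0.258
grip_force: 59.8
```

Emit:
servo_tool:
  deltas:
    - [[-0.007,-0.027,0],[0,0,0],0]

```text
time_s: 29.1
eef_pos: [500.3, -109.9, 95.9]
ee_rot: [0.002, 0.745, 0.667, 0.002]
force: [5.0, 2.9, -0.0]
grip_width: 0.264
grip_force: 60.0
```

The peak was near world angle 1.1, and the resistance fell back through 9 N at about 1.6. Two to three more small steps bring it to about 2.05, roughly 0.95 past the peak.

Emit:
servo_tool:
  deltas:
    - [[-0.01,-0.026,0],[0,0,0],0]
    - [[-0.012,-0.025,0],[0,0,0],0]
    - [[-0.011,-0.018,0],[0,0,0],0]
    - [[0,0,0],[0,0,0],0]
    - [[0,0,0],[0,0,0],0]

```text
time_s: 29.6
eef_pos: [484.1, -116.1, 95.8]
ee_rot: [0.0, 0.745, 0.667, -0.001]
force: [-5.2, -1.2, 9.6]
grip_width: 0.262
grip_force: 61.4
```

Emit:
servo_tool:
  deltas:
    - [[0,0,0],[0,0,0],0.5]
    - [[0,0,0],[0,0,0],0.5]
    - [[0,0,0],[0,0,0],0.5]
    - [[0,0,-0.1],[0,0,0],0.5]
    - [[0,0,-0.2],[0,0,0],0.5]
    - [[0,0,-0.2],[0,0,0],0.5]
    - [[0,0,0],[0,0,0],0.5]

```text
time_s: 30.3
eef_pos: [486.4, -116.4, 199.5]
ee_rot: [0.004, 0.745, 0.667, 0.002]
force: [0.3, -0.8, -0.4]
grip_width: 0.499
grip_force: 0.0
```

Emit:
servo_tool:
  deltas:
    - [[0,0,0],[0,0,0.085],0.5]
    - [[0,0,0],[0,0,0.085],0.5]
    - [[0,0,0],[0,0,0.085],0.5]
    - [[0,0,0],[0,0,0.085],0.5]
    - [[0,0,0],[0,0,0.085],0.5]
    - [[0,0,0],[0,0,0.085],0.5]
    - [[0,0,0],[0,0,0.085],0.5]

```text
time_s: 31.0
eef_pos: [484.4, -115.5, 194.0]
ee_rot: [-0.0, 0.966, 0.257, -0.0]
force: [0.3, -0.0, 0.2]
grip_width: 0.499
grip_force: 0.0
```

```bash
python3 - <<'E'
from h import *
plan(504,-324.5,200,0.525)
E
```

```text
at [ 484.4 -115.5  194. ] shift now-axes [-0.434   0.9559 -0.0302] target-axes [-0.4389  0.9537 -0.0298] turn [-0.0004  0.0003 -0.0032] rows 5
```

Emit:
servo_tool:
  deltas:
    - [[-0.07,0.16,-0.005],[0,0,0],0.5]
    - [[-0.085,0.18,-0.005],[0,0,0],0.5]
    - [[-0.085,0.18,-0.005],[0,0,0],0.5]
    - [[-0.085,0.18,-0.005],[0,0,0],0.5]
    - [[-0.07,0.16,-0.005],[0,0,0],0.5]
    - [[-0.041,0.095,-0.005],[0,0,-0.003],0.5]
    - [[0,0,0],[0,0,0],0.5]
    - [[0,0,0],[0,0,0],0.5]

```text
time_s: 31.8
eef_pos: [504.6, -324.1, 199.9]
ee_rot: [-0.001, 0.965, 0.262, -0.0]
force: [-0.2, 1.5, -0.1]
grip_width: 0.501
grip_force: 0.0
```

```bash
python3 - <<'E'
from h import *
p=pose(); im=optics.capture('wrist'); np.save('p8.npy',np.c_[p[0],p[1]])
crop(im,150,90,410,285,3,'pics/w8.png')
plan(504,-324.5,86,0.525)
E
```

```text
at [ 504.8 -323.6  200.2] shift now-axes [-0.0055  0.0024  0.5711] target-axes [-0.0056  0.0019  0.5711] turn [-0.0006  0.      0.0035] rows 3
```

View pics/w8.png

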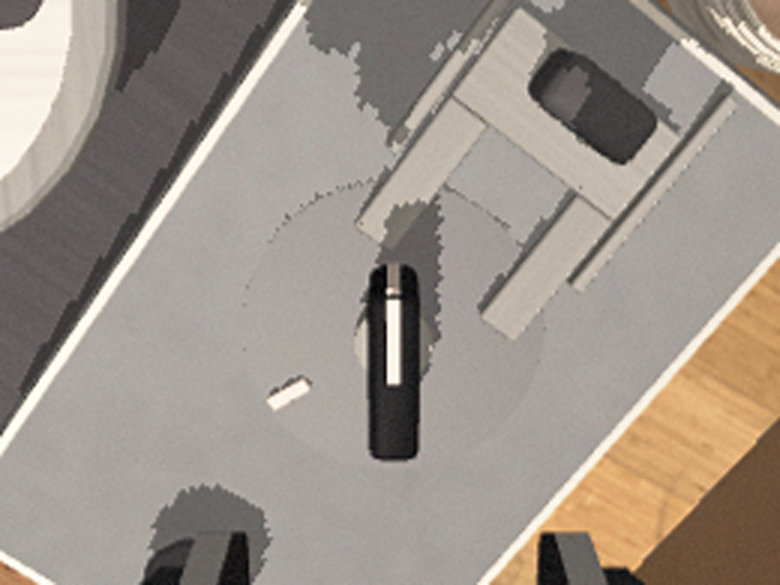

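The bar stands upright in the image, with the stripe (394,385)→(394,300). The mark runs (310,380)→(268,406), and the dial centre is near (394,322).

```bash
python3 - <<'E'
from h import *
A=np.load('p8.npy'); p=(A[:,0],A[:,1:])
g=lambda u,v,z:w('wrist',(150+u/3,90+v/3),z,p)
a=lambda v:round(np.arctan2(v[1],v[0]),3)
ax=g(394,384,110);tip=g(394,300,110)
print('ax',ax,'tip',tip,a(tip-ax),np.linalg.norm(tip-ax),'dial',g(394,322,72))
for z in (70,72,75):
    m1,m2=g(310,380,z),g(268,406,z); m=(m1+m2)/2
    print(z,m.round(1),'ang',a(m-ax),'own',a(m2-m1),'r',np.hypot(*(m1-ax)[:2]).round(1),np.hypot(*(m2-ax)[:2]).round(1))
print('tab',g(610,120,103))
E
```

```text
ax [ 502.63685682 -325.14032575  110.        ] tip [ 520.01819113 -314.97513257  110.        ] 0.529 20.13558875544613 dial [ 505.4669722  -323.50045902   72.        ]
70 [ 473.1 -309.4   70. ] ang 2.651 own 2.675 r 26.5 40.4
72 [ 473.9 -309.2   72. ] ang 2.634 own 2.675 r 26.0 39.8
75 [ 475.  -308.9   75. ] ang 2.608 own 2.675 r 25.2 38.8
tab [ 577.49143615 -336.15679006  103.        ]
```

Emit:
servo_tool:
  deltas:
    - [[-0.006,0.003,0.13],[0,0,0.002],0.5]
    - [[0,0,0.15],[0,0,0],0.5]
    - [[0,0,0.15],[0,0,0],0.5]
    - [[0,0,0.1],[0,0,0],0.5]
    - [[0,0,0.04],[0,0,0],0.5]
    - [[0,0,0],[0,0,0],0.5]
    - [[0,0,0],[0,0,0],0.5]

```text
time_s: 32.55
eef_pos: [504.6, -325.6, 87.9]
ee_rot: [0.001, 0.965, 0.261, 0.0]
force: [0.2, -1.0, 0.1]
grip_width: 0.5
grip_force: 0.0
```

Emit:
servo_tool:
  deltas:
    - [[0,0,0],[0,0,0],0]
    - [[0,0,0],[0,0,0],0]
    - [[0,0,0],[0,0,0],0]
    - [[0,0,0],[0,0,0],0]
    - [[0,0,0],[0,0,0],0]
    - [[0,0,0],[0,0,0],0]
    - [[0,0,0],[0,0,0],0]
    - [[0,0,0],[0,0,0],0]
  squeeze: 35

```text
time_s: 33.35
eef_pos: [503.9, -324.8, 87.7]
ee_rot: [-0.001, 0.965, 0.261, -0.0]
force: [-4.8, 5.6, 8.6]
grip_width: 0.135
grip_force: 35.9
```

```bash
python3 - <<'E'
from h import *
s=telemetry.sense(); print(s['force'],s['wrist_torque'],s['grip_width'])
plan(503.8,-324.5,86,0.527)
E
```

```text
[-4.76661098  5.64981322  8.63657789] [ 0.95090575  0.70887097 -0.00347916] 0.13511065038725892
at [ 503.9 -324.8   87.7] shift now-axes [ 0.0006 -0.0016  0.0087] target-axes [ 0.0006 -0.0016  0.0087] turn [-0.001   0.      0.0002] rows 1
```

Emit:
servo_tool:
  deltas:
    - [[0,0,0],[0,0,-0.08],0]
    - [[0,0,0],[0,0,-0.08],0]
    - [[0,0,0],[0,0,-0.08],0]
    - [[0,0,0],[0,0,-0.08],0]
    - [[0,0,0],[0,0,-0.08],0]
    - [[0,0,0],[0,0,-0.08],0]
    - [[0,0,0],[0,0,-0.08],0]
    - [[0,0,0],[0,0,-0.08],0]

```text
time_s: 34.15
eef_pos: [503.6, -324.5, 87.7]
ee_rot: [-0.001, 0.719, 0.695, 0.0]
force: [-6.4, 7.1, 9.5]
grip_width: 0.132
grip_force: 36.1
```

Emit:
servo_tool:
  deltas:
    - [[0,0,0],[0,0,-0.08],0]
    - [[0,0,0],[0,0,-0.08],0]
    - [[0,0,0],[0,0,-0.08],0]
    - [[0,0,0],[0,0,-0.08],0]
    - [[0,0,0],[0,0,-0.08],0]
    - [[0,0,0],[0,0,-0.08],0]
    - [[0,0,0],[0,0,-0.08],0]
    - [[0,0,0],[0,0,-0.08],0]

```text
time_s: 34.95
eef_pos: [503.2, -324.6, 87.7]
ee_rot: [-0.002, 0.295, 0.956, 0.001]
force: [-9.1, 6.5, 9.8]
grip_width: 0.132
grip_force: 36.2
```

Emit:
servo_tool:
  deltas:
    - [[0,0,0],[0,0,-0.08],0]
    - [[0,0,0],[0,0,-0.003],0]
    - [[0,0,0],[0,0,0],0]
    - [[0,0,0],[0,0,0],0]

```text
time_s: 35.35
eef_pos: [503.1, -324.7, 87.7]
ee_rot: [-0.002, 0.234, 0.972, 0.001]
force: [-8.9, 6.2, 10.5]
grip_width: 0.129
grip_force: 36.2
```

```bash
python3 - <<'E'
from h import *
s=telemetry.sense(); print(s['force'],s['wrist_torque'],s['grip_width'])
plan(503.8,-324.5,86,2.67)
E
```

```text
[-8.86137576  6.21929612 10.45639451] [1.24783015 1.35523407 0.01981186] 0.1288346138989844
at [ 503.1 -324.7   87.7] shift now-axes [-0.0026  0.0023  0.0087] target-axes [-0.0026  0.0023  0.0087] turn [ 0.0004 -0.0021 -0.0011] rows 1
```

Now I'll release it and rise to check the pointer against the mark from the same kind of view.

Emit:
servo_tool:
  deltas:
    - [[0,0,0],[0,0,0],0.5]
    - [[0,0,0],[0,0,0],0.5]
    - [[0,0,0],[0,0,0],0.5]
    - [[0,0,-0.1],[0,0,0],0.5]
    - [[0,0,-0.2],[0,0,0],0.5]
    - [[0,0,-0.2],[0,0,0],0.5]
    - [[0,0,0],[0,0,0],0.5]
    - [[0,0,0],[0,0,0],0.5]

```text
time_s: 36.15
eef_pos: [504.2, -325.8, 187.1]
ee_rot: [0.001, 0.235, 0.972, -0.0]
force: [-0.5, -0.2, -0.7]
grip_width: 0.498
grip_force: 0.0
```

```bash
python3 - <<'E'
from h import *
p=pose(); im=optics.capture('wrist'); np.save('p9.npy',np.c_[p[0],p[1]])
crop(im,150,90,410,285,3,'pics/w9.png'); print(p[0])
E
```

```text
[ 504.22105673 -325.77959367  187.08207834]
```

View pics/w9.png

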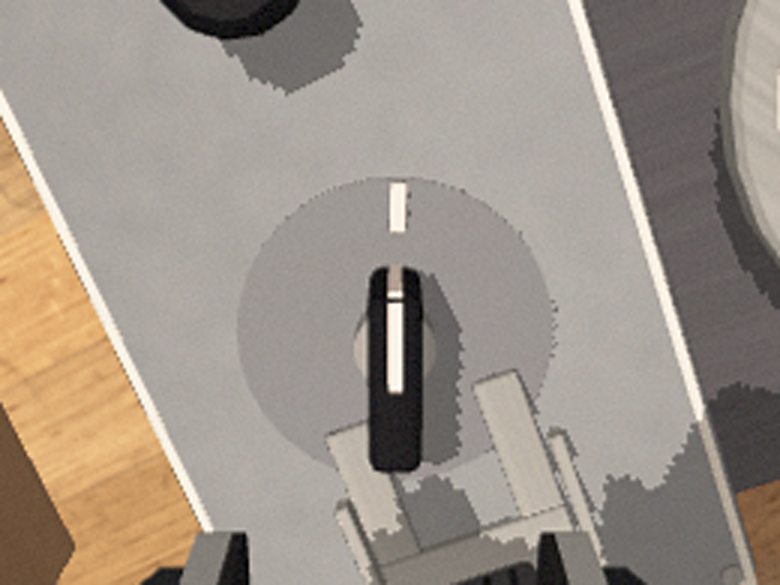

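The stripe and the mark are in line to within about 1°, at columns 395 and 398. The lock tab comes next; I'll check its position and the jar's height first.

```bash
python3 - <<'E'
from h import *
A=np.load('p1.npy'); p=(A[:,0],A[:,1:])
for z in (70,90,110,130): print(z,w('wrist',(610*.7,370*.7),z,p).round(),w('top',(215+690/4,185+35/4),z).round())
plan(577.5,-333.5,150,3.03)
E
```

```text
70 [ 639. -367.   70.] [ 641. -365.   70.]
90 [ 631. -356.   90.] [ 639. -361.   90.]
110 [ 624. -345.  110.] [ 637. -356.  110.]
130 [ 616. -334.  130.] [ 635. -351.  130.]
at [ 503.9 -325.4  185.9] shift now-axes [-0.3462  0.1321  0.1791] target-axes [-0.3704  0.001   0.1795] turn [ 0.0003 -0.0006 -0.2306] rows 3
```

Emit:
servo_tool:
  deltas:
    - [[0,0,0],[0,0,-0.077],0.6]
    - [[0,0,0],[0,0,-0.077],0.6]
    - [[0,0,0],[0,0,-0.077],0.6]
    - [[-0.12,0,0.06],[0,0,0],0.6]
    - [[-0.15,0,0.06],[0,0,0],0.6]
    - [[-0.1,0.001,0.06],[0,0,0],0.6]
    - [[0,0,0],[0,0,0],0.6]
    - [[0,0,0],[0,0,0],0.6]

```text
time_s: 37.0
eef_pos: [577.1, -333.3, 149.1]
ee_rot: [-0.001, 0.055, 0.998, 0.001]
force: [-0.5, 0.2, -0.6]
grip_width: 0.595
grip_force: 0.0
```

```bash
python3 - <<'E'
from h import *
plan(577.5,-333.5,86,3.03)
p=pose(); im=optics.capture('wrist'); crop(im,150,200,410,395,3,'pics/w10.png')
print((px('wrist',(577.5,-333.5,103),p)-[150,200])*3)
E
```

```text
at [ 577.1 -333.3  149.1] shift now-axes [-0.0027 -0.0015  0.3153] target-axes [-0.0019 -0.001   0.3153] turn [ 0.001  -0.0016  0.0006] rows 2
[389.56884227 126.62617915]
```

View pics/w10.png

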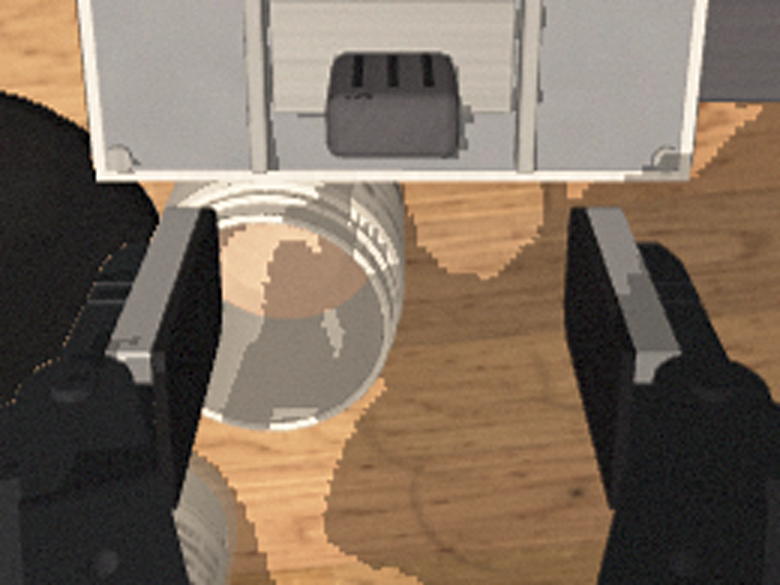

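The tab's top is centred at (394,127) between the fingers, within 1 mm or so of the prediction.

Emit:
servo_tool:
  deltas:
    - [[0,0.004,0.08],[0,0,0],0.5]
    - [[0,0,0.1],[0,0,0],0.5]
    - [[0,0,0.1],[0,0,0],0.5]
    - [[0,0,0.035],[0,0,0],0.5]
    - [[0,0,0],[0,0,0],0.5]

```text
time_s: 37.55
eef_pos: [577.1, -332.8, 87.4]
ee_rot: [-0.001, 0.056, 0.998, 0.0]
force: [-0.5, -0.3, 0.2]
grip_width: 0.5
grip_force: 0.0
```

Emit:
servo_tool:
  deltas:
    - [[0,0,0],[0,0,0],0]
    - [[0,0,0],[0,0,0],0]
    - [[0,0,0],[0,0,0],0]
    - [[0,0,0],[0,0,0],0]
    - [[0,0,0],[0,0,0],0]
    - [[0,0,0],[0,0,0],0]
    - [[0,0,0],[0,0,0],0]
  squeeze: 35

```text
time_s: 38.25
eef_pos: [578.1, -333.3, 89.3]
ee_rot: [0.001, 0.055, 0.998, -0.001]
force: [-1.5, 0.2, 7.7]
grip_width: 0.292
grip_force: 36.1
```

Emit:
servo_tool:
  deltas:
    - [[0.03,0,0],[0,0,0],0]
    - [[0.03,0,0],[0,0,0],0]
    - [[0.03,0,0],[0,0,0],0]
    - [[0.03,0,0],[0,0,0],0]
    - [[0.02,0,0],[0,0,0],0]

```text
time_s: 38.75
eef_pos: [550.6, -330.2, 89.3]
ee_rot: [0.002, 0.055, 0.998, -0.001]
force: [2.3, -0.5, 4.7]
grip_width: 0.291
grip_force: 36.0
```

Emit:
servo_tool:
  deltas:
    - [[0.01,0,0],[0,0,0],0]
    - [[0.008,0,0],[0,0,0],0]
    - [[0,0,0],[0,0,0],0]
    - [[0,0,0],[0,0,0],0]

```text
time_s: 39.15
eef_pos: [547.0, -329.8, 89.2]
ee_rot: [0.001, 0.055, 0.998, -0.001]
force: [0.3, 0.5, 6.7]
grip_width: 0.291
grip_force: 36.1
```

Emit:
servo_tool:
  deltas:
    - [[0.008,0,0],[0,0,0],0]
    - [[0.007,0,0],[0,0,0],0]
    - [[0,0,0],[0,0,0],0]

```text
time_s: 39.45
eef_pos: [545.5, -329.6, 89.3]
ee_rot: [0.003, 0.055, 0.998, -0.001]
force: [9.2, -1.9, 1.9]
grip_width: 0.295
grip_force: 35.6
```

Emit:
servo_tool:
  deltas:
    - [[0.008,0,0],[0,0,0],0]
    - [[0.007,0,0],[0,0,0],0]
    - [[0,0,0],[0,0,0],0]

```text
time_s: 39.75
eef_pos: [545.2, -329.6, 89.4]
ee_rot: [0.007, 0.056, 0.998, -0.002]
force: [26.3, -3.8, -6.1]
grip_width: 0.292
grip_force: 35.1
```

The lock hit its stop after 33 mm, with the force rising to 26 N, so it is home. I'll release it and go to the start knob. The picture views are used up, so from here I'll measure by code.

Emit:
servo_tool:
  deltas:
    - [[0,0,0],[0,0,0],0.5]
    - [[0,0,0],[0,0,0],0.5]
    - [[0,0,0],[0,0,0],0.5]
    - [[-0.012,0,-0.1],[0,0,0],0.5]
    - [[0,0,-0.2],[0,0,0],0.7]
    - [[0,0,-0.2],[0,0,0],0.7]
    - [[0,0,0],[0,0,0],0.7]

```text
time_s: 40.45
eef_pos: [544.1, -330.3, 193.7]
ee_rot: [0.004, 0.055, 0.998, -0.003]
force: [0.7, -0.3, -0.7]
grip_width: 0.696
grip_force: 0.0
```

Emit:
servo_tool:
  deltas:
    - [[0.12,0,0],[0,0,0],0.7]
    - [[0.18,0,0],[0,0,0],0.7]
    - [[0.18,0.004,0],[0,0,0],0.7]
    - [[0.14,0.004,0],[0,0,0],0.7]
    - [[0.06,0,0],[0,0,0],0.7]
    - [[0,0,0],[0,0,0],0.7]
    - [[0,0,0],[0,0,0],0.7]

```text
time_s: 41.15
eef_pos: [408.0, -312.4, 187.6]
ee_rot: [0.0, 0.056, 0.998, 0.0]
force: [-0.4, 0.3, -0.4]
grip_width: 0.698
grip_force: 0.0
```

```bash
python3 - <<'E'
from h import *
p=pose(); im=optics.capture('wrist'); cv2.imwrite('pics/w11.png',im); np.save('p11.npy',np.c_[p[0],p[1]])
print(p[0].round(1))
g=cv2.cvtColor(im,cv2.COLOR_BGR2GRAY)
c=px('wrist',(412,-313,108),p); print('pred',c.round(1))
n,l,s,ce=cv2.connectedComponentsWithStats((g<45).astype(np.uint8))
for i in range(1,n):
    if s[i,4]>150: print(s[i],ce[i].round(1))
x,y=c.astype(int); sub=g[y-70:y+70:6,x-80:x+80:5]
print('\n'.join(''.join('#' if v<35 else '+' if v<70 else '.' for v in r) for r in sub))
plan(412,-313,87,3.03)
E
```

```text
[ 408.  -312.4  187.6]
pred [280.2 226.3]
[145 131  26  27 186] [162.6 142.9]
[ 256  192   46   48 1723] [278.5 215.8]
[530 264  30  45 918] [547.  281.6]
[    0   271   560   149 31629] [283.6 375.8]
[ 264  298   31   72 1071] [277.1 333.5]
................................
................................
................................
................................
................................
................................
...............++...............
.............######+............
............########............
............####+#+##...........
............#+#+#++##...........
............##+#+####...........
............##+#+###............
.............#+++##.............
................................
................................
................................
................................
................................
................................
.##...........................+#
.##...........................##
###...........................##
###...........................##
at [ 408.3 -312.4  187.5] shift now-axes [-0.0189 -0.001   0.5025] target-axes [-0.0189 -0.0009  0.5025] turn [0.0001 0.     0.0005] rows 3
```

```bash
python3 - <<'E'
from h import *
A=np.load('p11.npy'); p=(A[:,0],A[:,1:])
t=np.linspace(0,2*np.pi,60)
for X in [(412,-313),(414,-313),(416,-313),(418,-314)]:
    q=np.array([px('wrist',(X[0]+16*np.cos(a),X[1]+16*np.sin(a),z),p) for a in t for z in (108,88)]); print(X,q.min(0).round(),q.max(0).round())
print(w('wrist',(279,218),108,p))
plan(415,-313,87,3.03)
E
```

```text
(412, -313) [256. 195.] [304. 248.]
(414, -313) [257. 197.] [304. 251.]
(416, -313) [257. 200.] [305. 253.]
(418, -314) [256. 203.] [303. 256.]
[ 406.04895604 -313.10770672  108.        ]
at [ 408.3 -312.4  187.5] shift now-axes [-0.0338  0.0007  0.5025] target-axes [-0.0338  0.0008  0.5025] turn [0.0001 0.     0.0005] rows 3
```

Emit:
servo_tool:
  deltas:
    - [[-0.003,-0.004,0.12],[0,0,0],0.7]
    - [[0,0,0.15],[0,0,0],0.7]
    - [[0,0,0.15],[0,0,0],0.7]
    - [[0,0,0.08],[0,0,0],0.7]
    - [[0,0,0.037],[0,0,0],0.7]
    - [[0,0,0],[0,0,0],0.7]

```text
time_s: 41.8
eef_pos: [408.5, -312.9, 79.6]
ee_rot: [-0.0, 0.055, 0.998, 0.001]
force: [-0.1, -0.2, -0.7]
grip_width: 0.706
grip_force: 0.0
```

Emit:
servo_tool:
  deltas:
    - [[0,0,0],[0,0,0],0]
    - [[0,0,0],[0,0,0],0]
    - [[0,0,0],[0,0,0],0]
    - [[0,0,0],[0,0,0],0]
    - [[0,0,0],[0,0,0],0]
    - [[0,0,0],[0,0,0],0]
    - [[0,0,0],[0,0,0],0]
    - [[0,0,0],[0,0,0],0]
  squeeze: 75

```text
time_s: 42.6
eef_pos: [408.8, -314.1, 81.7]
ee_rot: [0.001, 0.055, 0.998, -0.001]
force: [-1.0, -1.8, 5.7]
grip_width: 0.348
grip_force: 73.7
```

Emit:
servo_tool:
  deltas:
    - [[0,0,-0.01],[0,0,0],0]
    - [[0,0,-0.02],[0,0,0],0]
    - [[0,0,-0.02],[0,0,0],0]
    - [[0,0,-0.01],[0,0,0],0]

```text
time_s: 43.0
eef_pos: [408.7, -314.0, 92.6]
ee_rot: [0.001, 0.056, 0.998, -0.001]
force: [2.6, -5.5, -8.0]
grip_width: 0.353
grip_force: 74.5
```

Emit:
servo_tool:
  deltas:
    - [[0,0,-0.007],[0,0,0],0]
    - [[0,0,0],[0,0,0],0]
    - [[0,0,0],[0,0,0],0]

```text
time_s: 43.3
eef_pos: [408.7, -314.0, 93.6]
ee_rot: [0.001, 0.055, 0.998, -0.001]
force: [4.2, -6.1, -7.6]
grip_width: 0.348
grip_force: 75.3
```

Emit:
servo_tool:
  deltas:
    - [[0,0,-0.008],[0,0,0],0]
    - [[0,0,0],[0,0,0],0]
    - [[0,0,0],[0,0,0],0]

```text
time_s: 43.6
eef_pos: [408.6, -313.9, 93.9]
ee_rot: [0.0, 0.056, 0.998, -0.001]
force: [6.6, -10.3, -20.5]
grip_width: 0.349
grip_force: 77.0
```

Emit:
servo_tool:
  deltas:
    - [[0,0,0],[0,0,0],0]
    - [[0,0,0],[0,0,0],0]
    - [[0,0,0],[0,0,0],0]
    - [[0,0,0],[0,0,0],0]
    - [[0,0,0],[0,0,0],0]
    - [[0,0,0],[0,0,0],0]
    - [[0,0,0],[0,0,0],0]
    - [[0,0,0],[0,0,0],0]

```text
time_s: 44.4
eef_pos: [408.6, -313.9, 94.0]
ee_rot: [0.001, 0.056, 0.998, -0.001]
force: [6.6, -9.7, -20.3]
grip_width: 0.348
grip_force: 77.0
```

It is at the stop (20 N against the 8 N spring) and has been held for 1 s. Now I'll let go and retreat.

Emit:
servo_tool:
  deltas:
    - [[0,0,0],[0,0,0],0.75]
    - [[0,0,0],[0,0,0],0.75]
    - [[0,0,0],[0,0,0],0.75]
    - [[0,0,0],[0,0,0],0.75]
    - [[0,0,-0.1],[0,0,0],0.75]
    - [[0,0,-0.2],[0,0,0],0.75]
    - [[0,0,-0.2],[0,0,0],0.75]
    - [[0,0,0],[0,0,0],0.75]

```text
time_s: 45.2
eef_pos: [409.7, -314.6, 200.5]
ee_rot: [0.003, 0.055, 0.998, -0.004]
force: [-0.2, -0.2, -0.1]
grip_width: 0.75
grip_force: 0.0
```

```bash
python3 - <<'E'
from h import *
p=pose(); im=optics.capture('wrist'); print(p[0].round(1))
g=cv2.cvtColor(im,cv2.COLOR_BGR2GRAY)
n,l,s,ce=cv2.connectedComponentsWithStats((g<45).astype(np.uint8))
for i in range(1,n):
    if s[i,4]>1000: print(s[i],ce[i].round(1))
t=np.linspace(0,2*np.pi,60)
for h in (0,12):
    q=np.array([px('wrist',(408+16*np.cos(a),-313.5+16*np.sin(a),z+h),p) for a in t for z in (108,88)]); print('cap lift',h,q.min(0).round(),q.max(0).round())
# board items: compare the top picture with their placed positions
T=optics.capture('top'); cv2.imwrite('pics/top_end.png',T)
hsv=cv2.cvtColor(T,cv2.COLOR_BGR2HSV)
for nme,X in [('ring',(619,271,63)),('polish red/white',(550,250,48)),('dap',(487,255,62)),('sand',(419,255,44))]:
    u,v=px('top',X).round().astype(int); print(nme,(u,v)); print(T[v-3:v+4:3,u-12:u+13:4].mean(2).astype(int).tolist())
E
```

```text
[ 409.7 -314.6  200.5]
[ 261  184   43   46 1572] [282.2 206.4]
[ 524  254   36   46 1117] [544.4 272.8]
[    0   273   560   147 31995] [282.9 376.5]
cap lift 0 [260. 181.] [306. 232.]
cap lift 12 [258. 185.] [307. 239.]
ring (np.int64(169), np.int64(205))
[[156, 164, 194, 195, 195, 194, 115], [154, 169, 194, 195, 195, 193, 115], [151, 174, 194, 195, 194, 193, 110]]
polish red/white (np.int64(177), np.int64(229))
[[158, 81, 69, 147, 187, 184, 108], [156, 71, 69, 170, 186, 189, 114], [157, 71, 68, 178, 188, 189, 111]]
dap (np.int64(175), np.int64(251))
[[158, 151, 137, 129, 134, 85, 166], [166, 160, 114, 143, 126, 84, 166], [169, 161, 131, 102, 128, 82, 159]]
sand (np.int64(176), np.int64(274))
[[146, 82, 79, 78, 78, 78, 85], [139, 82, 87, 77, 82, 79, 83], [129, 82, 84, 76, 76, 76, 82]]
```

```bash
python3 - <<'E'
from h import *
T=cv2.imread('pics/top_end.png'); g=cv2.cvtColor(T,cv2.COLOR_BGR2GRAY)
for a in (1.5,1.7,1.9,2.0,2.1,2.2,2.4):
    u,v=px('top',(511.6+55*np.cos(a),-164.4+55*np.sin(a),122)).round().astype(int); print(a,(u,v),g[v-1:v+2,u-1:u+2].mean().round())
print(ctrl.finish_job())
E
```

```text
1.5 (np.int64(301), np.int64(239)) 157.0
1.7 (np.int64(301), np.int64(243)) 154.0
1.9 (np.int64(302), np.int64(246)) 114.0
2.0 (np.int64(303), np.int64(248)) 41.0
2.1 (np.int64(303), np.int64(250)) 31.0
2.2 (np.int64(305), np.int64(252)) 43.0
2.4 (np.int64(307), np.int64(255)) 144.0
the job is handed in; nothing more can be done
None
```

All steps were done in the order asked and the job is handed in at about 45 s of the 210 s: all four items on the board, flywheel left about 1.0 rad past the peak, regulator pointer within about 1° of the mark, lock pushed to its stop, and the start knob pulled to its stop, held about 1 s and released.

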